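Load a camera test turntable, aim it at the chart and run the test

ROBOT

A 7-joint arm with a two-finger parallel gripper is mounted at the origin on the work surface. World frame = base frame: x ahead of the robot, y to its left, z up, the work surface at z = 0. Lengths are in mm, angles in rad, forces in N, time in s.
With the tool pointing down it reaches from about 400 to 875 mm from the base axis. Payload 4.4 kg.
Tool frame: the origin (TCP) lies on the centre line of the jaws, within the pads' length; the fingertips stand 14 mm ahead of it and the grasp point (between the pads) lies 5 mm behind it (tips_ahead is the distance from the TCP to the fingertips, in mm); z points along the fingers, y is the line along which they close (so a half turn about z gives the same grasp; the last joint's range is limited). The gripper opens to 85 mm and grips with 20 to 120 N. Pads are 22 mm wide; open, the fingers measure 114 mm over their backs; the gripper's body (76 mm by 85 mm) begins 54 mm behind the grasp point. The pads swing forward as they close: fully open they stand 13 mm farther back than shut.
Start: joints at [1.041, 0.628, 0.038, 1.517, -0.027, 0.996, -0.02], TCP at [290.805, -581.335, 245.313] pointing down, gripper open.
Joint ranges: [-3.06, 3.06], [-0.37, 2.12], [-1.25, 1.32], [0.18, 2.47], [-1.1, 4.24], [0.23, 1.98], [-2.94, 2.94]. Speed limits (rad/s): [2.57, 2.57, 3.14, 3.14, 3.14, 3.14, 3.14].

INTERFACE

Orientations are given as [roll, pitch, yaw] about the fixed x, y, z axes, in that order (R = Rz(yaw) Ry(pitch) Rx(roll)).
In Python, from cell import * gives the robot as it stands.
- The arm moves only by the tool move_arm, never from a script. Its argument "rows" is text: rows parted by semicolons, each of 7 numbers parted by spaces: the shift along the tool's x, y, z scaled (see below), then the turn, a rotation vector about the tool's x, y, z scaled (see below), then the closure, from -1 (fully open) to 1 (shut). A call has 1 to 12 rows; each row is the pose to reach, as a shift and turn from the pose commanded when the call began, along the tool's axes at that moment; what a row does not reach only later rows make up. The controller multiplies each number of a shift by 0.3 m and each number of a turn by pi/2 rad. A row lasts 1/12 s, in which the tool goes at most 41.7 mm and 7.16 degrees, less where a joint would pass 70% of its speed; a pose out of reach is approached as far as the arm can. A call with a number of a shift or a turn outside -1 to 1 is refused whole. A call with a gripper value outside its range is refused whole. The fingers move at their own pace and stop on an object; the grip force is fixed at half the most. Time passes only in rows, so rows that repeat a pose let the fingers close. It gives the time, the measured TCP pose, the force, the opening and the grip force at its end, in the units of the state.
- read_state(): the state, without advancing time (a new reading comes with each control period).
- get_image(name): name is "scene" or "top" or "wrist"; returns a dict with "img" (400x640x3 uint8, red, green, blue), "vfov" (degrees; the focal length in pixels is half the picture's height over the tangent of half this angle, whatever the lens; pixels are square), "cx", "cy" (the principal point, pixels), "extrinsics" (4x4, takes a point from camera to world coordinates); the wrist camera has in their place "T_tool_cam" (4x4, takes a point from camera to tool coordinates, whose origin is the TCP and whose axes are the flange's). Camera axes: x right, y up, looking along -z (the intrinsics and any distortion apply to the point x, -y, -z); pixel columns grow to the right and rows downward; lengths in mm; the calibration is good to about 2 mm. The wrist camera is an equidistant fisheye: a pixel r from the principal point sees the ray r / f radians off the axis. A picture is of the moment at which its call begins: read the wrist's pose just before it. There is no depth.
- finish_job(): hands the job in; it is judged then, once.
The state is a dict: "clock": time; "qpos": joint angles; "qd": joint speeds; "tau": joint torques, N m; "eef_pos": TCP position; "tool_rot": TCP orientation; "force": force on the tool from outside, world axes, zero at the start; "torque": the same for the moment, N m; "width": finger opening in mm; "gripper_force": force on a finger pad.
Only numpy, scipy, OpenCV 4.12 (cv2) and the standard library are available. Lean on these libraries where they do the work, as an engineer would, in place of code of your own. Each camera call takes 0.05 s, during which the arm holds its last target. There are 200 camera calls.

TASK

First stand every camera from the carton upright in an outlined place of its own on the turntable, lens on the side with the tick. Then swing the turntable by its post until it clicks in at the detent where the lenses face the chequered chart column, and next turn the fine-aim knob until the pointer is right on the setting tab of the same side (seen from the robot: left tab if the chart stands to the left of the lamp, else the right tab). With all of that in place press the start button fully down, then swing the turntable back to its middle detent with the cameras still in their places, leaving the pointer on its tab, the tabs where they are set and the other things on the bench alone.

Things in the scene. Friction and masses are not known exactly. Their poses are not given: they have to be found in the camera images.
- cam1: black compact camera, an upright box 44 mm deep (x) x 66 mm wide (y) x 54 mm tall (z), 0.2 kg. Origin at the centre of its underside, x out of the lens side, z up. A lens barrel (21 mm across, from 2 to 23 mm above the underside) sticks out 8 mm from the front, so grip front to back, on the part above the barrel. May be absent: two or three of the three are there. All are alike.
- cam2: black compact camera, an upright box 44 mm deep (x) x 66 mm wide (y) x 54 mm tall (z), 0.2 kg. Origin at the centre of its underside, x out of the lens side, z up. A lens barrel (21 mm across, from 2 to 23 mm above the underside) sticks out 8 mm from the front, so grip front to back, on the part above the barrel. May be absent: two or three of the three are there. All are alike.
- cam3: black compact camera, an upright box 44 mm deep (x) x 66 mm wide (y) x 54 mm tall (z), 0.2 kg. Origin at the centre of its underside, x out of the lens side, z up. A lens barrel (21 mm across, from 2 to 23 mm above the underside) sticks out 8 mm from the front, so grip front to back, on the part above the barrel. May be absent: two or three of the three are there. All are alike.
- cam1_lens (a point): centre of the front of cam1's lens barrel, 30 mm ahead of the camera's axis and 12.5 mm above its underside
- cam2_lens (a point): centre of the front of cam2's lens barrel, 30 mm ahead of the camera's axis and 12.5 mm above its underside
- cam3_lens (a point): centre of the front of cam3's lens barrel, 30 mm ahead of the camera's axis and 12.5 mm above its underside
- tray: shallow cardboard carton 310 x 130 mm (x, y), walls 4 mm thick and 20 mm high, floor 4 mm above the bench; fixed. The cameras start on its floor, with lenses to either long side. Origin under its centre. It may lie left or right of the aim unit, the turntable on the other side.
- pad0 (a point): centre of the -y end outlined place on the turntable's top face, 28 mm above the bench; turns with the turntable; x is the way the lens must face (an engraved tick marks that side), y runs along the row of places, 78 mm apart. Outline 74 x 52 mm; no rim.
- pad1 (a point): centre of the middle outlined place on the turntable's top face, 28 mm above the bench; turns with the turntable; x is the way the lens must face (an engraved tick marks that side), y runs along the row of places, 78 mm apart. Outline 74 x 52 mm; no rim.
- pad2 (a point): centre of the +y end outlined place on the turntable's top face, 28 mm above the bench; turns with the turntable; x is the way the lens must face (an engraved tick marks that side), y runs along the row of places, 78 mm apart. Outline 74 x 52 mm; no rim.
- turn_center (a point): on the turntable's axis at the height of its top face (28 mm above the bench), fixed to the turntable's foot: x is the way the lenses face in the middle position, y to the left of that. The aluminium disc is 270 mm across; the row of places runs 25 mm ahead of the axis.
- turntable (a joint): turntable angle in rad, 0 in the middle detent (as at the start), positive anticlockwise from above; detents at -0.524, 0 and +0.524 (30 degrees left or right), stops at +-0.65; the detents pull in over the last 0.15 rad or so
- post_top (a point): top of the turntable's upright steel post, 15 mm across and 45 mm tall above the disc, 95 mm from the axis on the side away from the lenses; turns with it; hold it to swing the turntable
- chart: chart column: six-sided white column with black chequers all round and dots on top, 80 mm across and 128 mm tall, stands beyond the turntable ahead and to its left or right, 30 degrees off the middle direction; fixed. Origin at its foot. On the other side stands a round grey lamp on a stalk, 125 mm tall.
- aim_unit: fine-aim unit, a grey plate 270 mm long (x) x 100 mm wide, 10 mm thick, fixed. Origin under its centre, x away from the robot. From its near end to its far end along its mid-line: black knob, round button, pivot of the pointer (30 mm ahead of the origin), white scale.
- knob_top (a point): centre of the top of the fine-aim knob: black fluted round knob 38 mm across and 35 mm tall, top 65 mm above the bench, turning about the vertical. One rad of the knob turns the pointer 0.13 rad the same way (anticlockwise from above moves the pointer tip to the left, as seen from the robot); it stays where it is left and turns +-5.3 rad.
- pointer_tip (a point): tip of the dark pointer, 102 mm from its pivot, 26 mm above the bench, sweeping over the white scale
- mark_left_tip (a point): inner end of the left setting tab (upright dark blade 3 mm thick on a brass slider) on the scale, 104 mm from the pointer's pivot; the pointer is on it when the two tips are in line. Left means +y of the aim unit, left as seen from the robot.
- mark_right_tip (a point): the same for the right setting tab, on the -y side of the scale
- button_top (a point): centre of the top of the round steel start button, 24 mm across, 28 mm above the bench; pressing it down more than 3 mm counts; about 4 N; springs back
- button (a joint): travel of the start button in m, 0 up, 0.005 fully down
- tape_roll: bystander: roll of clear tape, 90 mm across, 40 mm tall
- cap_jar: bystander: small glass jar, 60 mm across, 70 mm tall
- parts_box: bystander: small closed cardboard box, 60 x 80 x 45 mm
There are look-alikes about, which are no part of the job. What is shaped like the cam1 but orange is not meant.

How it is judged (in metres and radians):
On the way, in this order (a step that is already met when the one before it is completed fails the run):
1. every camera stands in an outlined place on the turntable, lens to the tick ((horizontal distance between cam1 and pad0 below 0.012 m or horizontal distance between cam1 and pad1 below 0.012 m or horizontal distance between cam1 and pad2 below 0.012 m) and angle between the x axis of each of cam1, cam2, cam3 and the x axis of pad1, either way round below 0.17 rad and x of each of cam1_lens, cam2_lens, cam3_lens in the frame of pad1 above 0.01 m and z of each of cam1, cam2, cam3 in the frame of pad1 below 0.006 m and angle between each of cam1, cam2, cam3's own z axis and vertical below 0.1 rad and (horizontal distance between cam2 and pad0 below 0.012 m or horizontal distance between cam2 and pad1 below 0.012 m or horizontal distance between cam2 and pad2 below 0.012 m) and (horizontal distance between cam3 and pad0 below 0.012 m or horizontal distance between cam3 and pad1 below 0.012 m or horizontal distance between cam3 and pad2 below 0.012 m)), for 0.2 s.
2. the turntable is at the detent where the lenses face the chart (((y of chart in the frame of turn_center above 0 m and value of joint turntable between 0.4736 and 0.5736 rad) or (y of chart in the frame of turn_center below 0 m and value of joint turntable between -0.5736 and -0.4736 rad))), for 0.3 s.
3. the pointer is on the setting tab of the chart's side (((y of chart in the frame of turn_center above 0 m and value of joint turntable between 0.4736 and 0.5736 rad) or (y of chart in the frame of turn_center below 0 m and value of joint turntable between -0.5736 and -0.4736 rad)) and ((y of chart in the frame of turn_center above 0 m and horizontal distance between pointer_tip and mark_left_tip below 0.0035 m) or (y of chart in the frame of turn_center below 0 m and horizontal distance between pointer_tip and mark_right_tip below 0.0035 m))), for 0.3 s.
4. the start button is pressed with cameras, turntable and pointer all in place (all of step 1 and all of step 3 and value of joint button above 0.003 m), for 0.05 s.
At the end, for the whole second after the job is handed in: Turntable at middle detent (0.06 rad), every camera upright within 12 mm of an outlined place, lens to the tick within 0.17 rad, at rest; pointer tip within 3.5 mm of the inner end of the chart side's tab; button up (all of step 1 and value of joint turntable between -0.06 and 0.06 rad and ((y of chart in the frame of turn_center above 0 m and horizontal distance between pointer_tip and mark_left_tip below 0.0035 m) or (y of chart in the frame of turn_center below 0 m and horizontal distance between pointer_tip and mark_right_tip below 0.0035 m)) and value of joint button below 0.002 m and linear speed of each of cam1, cam2, cam3 below 0.02 m/s); the robot touches nothing.
It fails at once if a bystander is moved more than 3 cm (distance of any of tape_roll, cap_jar, parts_box from where it was at the start of the episode above 0.03 m).
It fails at once if a setting tab is moved by more than 5 mm (distance of any of mark_left_tip, mark_right_tip from where it was at the start of the episode above 0.005 m).
Of cam1, cam2, cam3 only 2 to 3 are there at a start; the rules pass over those that are not, and their reading is None.
At some moment in a run one of cam1, cam2, cam3 may be knocked a few centimetres aside while the robot is not near it.
It also fails if it takes over 208 s, if anything falls off the work surface, if the arm or the gripper's body presses on something with over 40 N, if the wrist force passes 120 N, or if a joint passes its speed limit or range.

## Working session

There is one attempt and no reset: what is moved stays moved. The work goes in short steps, Python scripts to look and compute and a tool call to move; the robot and the scene stay as the last step left them, time stands still between calls to the robot, and variables do not carry over. Pictures are saved under pics/ and viewed, at most 14 in all, crops included, and the job is handed in when it is done.

Besides the shell and the picture viewer there is one more tool, called after ">>>" as name(argument=value, ...) on one line, values as JSON. move_arm: Moves the arm, as the interface text tells. Its arguments: {"type":"object","properties":{"rows":{"type":"string"}},"required":["rows"]}

```bash
ls; mkdir -p pics
python3 - <<'E'
from cell import *
import cv2,numpy as np
s=read_state();print(s)
for n in("scene","top"):
    d=get_image(n);cv2.imwrite(f"pics/{n}0.png",d["img"][:,:,::-1]);print(n,d["vfov"],d["cx"],d["cy"],np.round(d["extrinsics"],3).tolist(),[k for k in d])
d=get_image("wrist");cv2.imwrite("pics/wrist0.png",d["img"][:,:,::-1]);print({k:v for k,v in d.items() if k!="img"})
E
```

```text
pics
{'clock': 0.0, 'qpos': array([ 1.04121591,  0.62932731,  0.03840499,  1.51835711, -0.02698202,
        0.99631562, -0.02001411]), 'qd': array([-0.00092492,  0.00071026,  0.00079396, -0.0004505 , -0.00104426,
       -0.00186461, -0.00139152]), 'tau': array([-1.40490542e-03, -5.63394713e+01,  1.22552957e+00, -1.93444598e+01,
        1.09650835e-02,  1.05841950e-02, -1.50394249e-05]), 'eef_pos': array([ 290.53987428, -580.78435336,  244.40407894]), 'tool_rot': array([-3.13970226e+00,  1.72684768e-05,  4.63806262e-01]), 'force': array([ 0.16692107, -0.26579946, -0.80278577]), 'torque': array([-0.02068479,  0.01100272, -0.02421505]), 'gripper_force': 0.0, 'width': 85.26918406570961}
scene 48.853289671356976 316.3381066052389 201.91797790582686 [[0.785, -0.506, 0.358, 957.088], [0.62, 0.628, -0.471, -528.441], [0.013, 0.592, 0.806, 1054.223], [0.0, 0.0, 0.0, 1.0]] ['img', 'vfov', 'cx', 'cy', 'extrinsics']
top 55.70187218896985 323.3105957711841 201.14466884708898 [[0.003, 0.986, -0.168, 333.037], [-1.0, 0.003, 0.001, 31.529], [0.001, 0.168, 0.986, 1052.388], [0.0, 0.0, 0.0, 1.0]] ['img', 'vfov', 'cx', 'cy', 'extrinsics']
{'vfov': 65.70646984690485, 'cx': 319.194037004938, 'cy': 201.93001191399867, 'T_tool_cam': array([[ 4.18801051e-04,  9.52634330e-01,  3.04117834e-01,
         7.81912868e+01],
       [ 9.99999890e-01, -4.63281106e-04,  7.41044360e-05,
        -4.11041356e-01],
       [ 2.11486476e-04,  3.04117770e-01, -9.52634420e-01,
        -1.28085288e+02],
       [ 0.00000000e+00,  0.00000000e+00,  0.00000000e+00,
         1.00000000e+00]])}
```

View pics/top0.png

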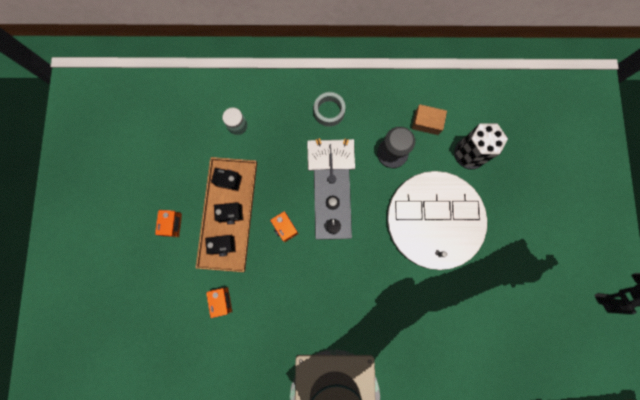

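View pics/scene0.png

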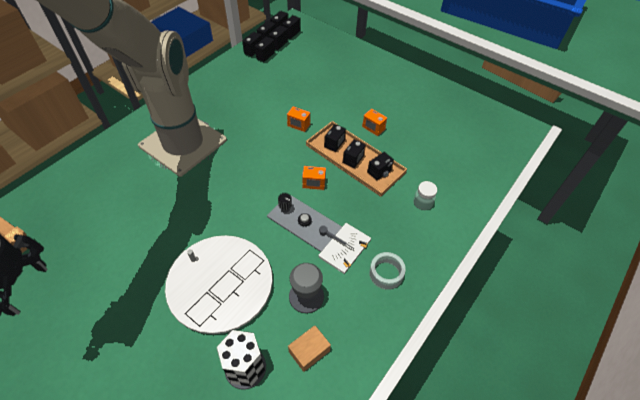

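Top view: carton with three black cameras at (228,180), (228,212), (220,245). The aim unit is at (333,190), the turntable at (438,220) with its tick and lens side toward the picture top (+x), and the chart at (487,138), right of the lamp at (398,142). So it is the right tab and the negative detent. Scene view agrees.

```bash
cat > h.py <<'E'
from cell import *
import cv2,numpy as np
from scipy.spatial.transform import Rotation as R
def tool():
    s=read_state();T=np.eye(4);T[:3,:3]=R.from_euler("xyz",s["tool_rot"]).as_matrix();T[:3,3]=s["eef_pos"];return T
def grab(n):
    T=tool() if n=="wrist" else None
    d=get_image(n);d["T"]=T@d["T_tool_cam"] if n=="wrist" else d["extrinsics"];d["n"]=n
    d["f"]=200/np.tan(np.radians(d["vfov"]/2));return d
def rays(d,uv):
    uv=np.atleast_2d(uv).astype(float);p=(uv-[d["cx"],d["cy"]])/d["f"]
    if d["n"]=="wrist":
        r=np.linalg.norm(p,axis=1,keepdims=True)+1e-12;v=np.c_[p*np.sin(r)/r,np.cos(r)]
    else: v=np.c_[p,np.ones(len(p))]
    v=v*[1,-1,-1];v/=np.linalg.norm(v,axis=1,keepdims=True);return d["T"][:3,3],v@d["T"][:3,:3].T
def onz(d,uv,z):
    o,v=rays(d,uv);return (o+v*((z-o[2])/v[:,2])[:,None])[:,:2]
def tri(obs):
    A=np.zeros((3,3));b=np.zeros(3);L=[]
    for d,uv in obs:
        o,v=rays(d,uv);M=np.eye(3)-np.outer(v[0],v[0]);A+=M;b+=M@o;L.append((o,M))
    x=np.linalg.solve(A,b);return x,[np.linalg.norm(M@(x-o)) for o,M in L]
def proj(d,X):
    c=(np.atleast_2d(X)-d["T"][:3,3])@d["T"][:3,:3]*[1,-1,-1]
    if d["n"]=="wrist":
        r=np.linalg.norm(c[:,:2],axis=1,keepdims=True);p=c[:,:2]/r*np.arctan2(r,c[:,2:])
    else:p=c[:,:2]/c[:,2:]
    return p*d["f"]+[d["cx"],d["cy"]]
def save(d,name,box=None,k=1):
    im=d["img"][:,:,::-1]
    if box: im=im[box[1]:box[3],box[0]:box[2]]
    cv2.imwrite("pics/"+name,cv2.resize(im,None,fx=k,fy=k,interpolation=cv2.INTER_CUBIC))
def step(p,rpy=None):
    "row numbers from current pose to target p (mm), rpy"
    T=tool();d=T[:3,:3].T@(np.array(p)-T[:3,3])/300
    w=np.zeros(3) if rpy is None else (R.from_matrix(T[:3,:3]).inv()*R.from_euler("xyz",rpy)).as_rotvec()/(np.pi/2)
    return np.round(np.r_[d,w],3)
E
python3 - <<'E'
from h import *
t=grab("top");s=grab("scene")
for nm,uv,z in[("tape",(329,108),20),("chart top",(488,138),128),("lamp top",(400,141),125),("post",(441,253),73),("disc",(438,220),28),("knob",(333,225),65),("btn",(333,202),28),("tabR",(345,142),26),("box",(431,117),45),("jar",(233,117),70)]:
    print(nm,onz(t,uv,z).round())
print(onz(t,[(212,158),(256,161),(197,268),(244,271)],20).round())
print("post",tri([(t,(439,252)),(s,(190,252))]))
a=t["img"][145:285,145:305,::-1];b=s["img"][95:205,280:440,::-1]
cv2.imwrite("pics/ab.png",np.vstack([cv2.resize(a,None,fx=2.5,fy=2.2,interpolation=2),cv2.resize(b,(400,270),interpolation=2)]))
E
```

```text
tape [[782.  15.]]
chart top [[ 655. -389.]]
lamp top [[ 647. -165.]]
post [[ 366. -272.]]
disc [[ 456. -282.]]
knob [[438.   5.]]
btn [[505.   4.]]
tabR [[677. -30.]]
box [[ 745. -271.]]
jar [[733. 279.]]
[[631. 345.]
 [623. 221.]
 [325. 369.]
 [318. 243.]]
post (array([ 365.65856966, -274.0696133 ,   61.2601838 ]), [np.float64(4.841355368257809), np.float64(4.841355368257776)])
```

View pics/ab.png

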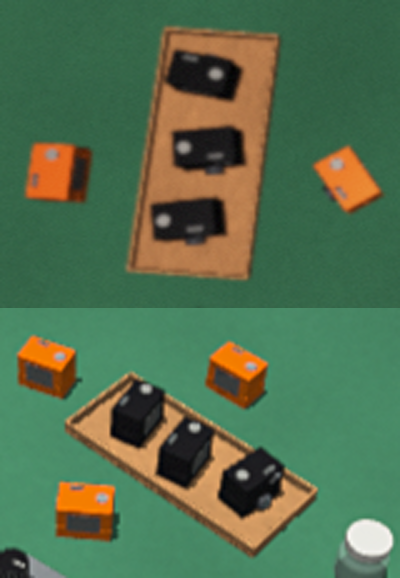

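The enlarged views show lenses toward -x for the cameras at (212) and (245) and toward +x for the top one, with the dial always on the camera's -y side. Next come close wrist views, turntable first.

```bash
python3 -c "
from h import *
print(step((420,-285,250),(np.pi,0,np.pi/2)))"
```

```text
[ 0.827 -0.69  -0.016 -0.    -0.    -0.705]
```

>>> move_arm(rows="0.42 -0.35 0 0 0 -0.35 -1;0.82 -0.69 -0.016 0 0 -0.705 -1;0.827 -0.69 -0.016 0 0 -0.705 -1;0.827 -0.69 -0.016 0 0 -0.705 -1;0.827 -0.69 -0.016 0 0 -0.705 -1;0.827 -0.69 -0.016 0 0 -0.705 -1;0.827 -0.69 -0.016 0 0 -0.705 -1;0.827 -0.69 -0.016 0 0 -0.705 -1;0.827 -0.69 -0.016 0 0 -0.705 -1;0.827 -0.69 -0.016 0 0 -0.705 -1;0.827 -0.69 -0.016 0 0 -0.705 -1;0.827 -0.69 -0.016 0 0 -0.705 -1")

```text
clock: 1.25
eef_pos: [419.3, -286.7, 250.0]
tool_rot: [-3.141, 0.001, 1.566]
force: [0.1, -0.2, 0.4]
width: 85.5
gripper_force: 0.0
```

```bash
python3 -c "
from h import *
print(read_state()['eef_pos'],read_state()['tool_rot'],read_state()['qpos'].round(2))
import pickle
d=grab('wrist');save(d,'w1.png');pickle.dump(d,open('w1.pkl','wb'))
print(step((430,-285,250),(np.pi,0,np.pi/2)),step((470,300,250),(np.pi,0,np.pi/2)))"
```

```text
[ 419.332706   -286.660683    249.99662093] [-3.14107135e+00  6.74686634e-04  1.56598091e+00] [ 0.75  0.43 -0.29  1.9   0.16  0.84  0.37]
[ 0.006  0.036 -0.    -0.     0.    -0.003] [ 1.956e+00  1.600e-01 -1.000e-03 -0.000e+00  0.000e+00 -3.000e-03]
```

View pics/w1.png

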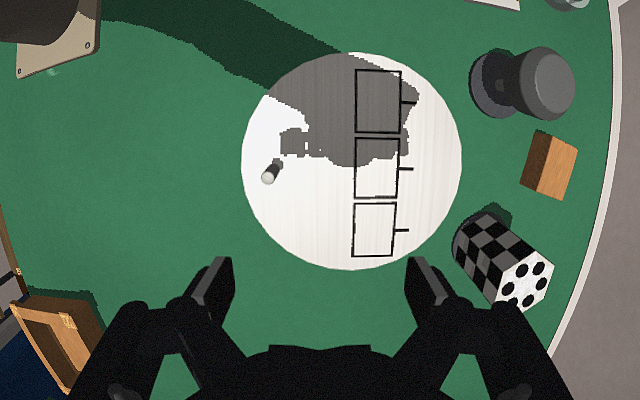

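Wrist view: the disc with three outlines, right corners at about (401,71), (399,139) and (396,204), ticks toward +x, post top (267,178), chart (500,260), lamp (545,85). Next a second view from elsewhere for heights that also takes in the aim unit.

>>> move_arm(rows="0.14 0 0.1 0 0 0 -1;0.27 0 0.2 0 0 0 -1;0.4 0 0.2 0 0 0 -1;0.4 0 0.2 0 0 0 -1;0.4 0 0.2 0 0 0 -1;0.4 0 0.2 0 0 0 -1")

```text
clock: 1.8
eef_pos: [420.1, -165.8, 190.0]
tool_rot: [-3.141, 0.001, 1.57]
force: [-0.3, -0.6, 0.2]
width: 85.2
gripper_force: 0.0
```

```bash
cat > quads.py <<'E'
from h import *
def quads(d,zs=28):
    g=cv2.cvtColor(d["img"],cv2.COLOR_RGB2GRAY)
    m=((g<60)).astype(np.uint8)*255
    c,_=cv2.findContours(m,cv2.RETR_CCOMP,cv2.CHAIN_APPROX_NONE);out=[]
    for k in c:
        a=cv2.contourArea(k)
        if a<800: continue
        X=onz(d,k[:,0,:],zs).astype(np.float32);(cx,cy),(w,h),an=cv2.minAreaRect(X)
        if 40<min(w,h)<65 and 60<max(w,h)<85:
            out.append((cx,cy,w,h,an,k[:,0].mean(0)))
    return out
E
python3 - <<'E'
from quads import *
import pickle
d=grab('wrist');save(d,'w2.png');pickle.dump(d,open('w2.pkl','wb'))
d1=pickle.load(open('w1.pkl','rb'))
for e in(d1,d):
    print()
    for q in quads(e):print(np.round(np.r_[q[:5],q[5]],1))
print(read_state()['eef_pos'])
E
```

```text
[ 4.860e+02 -2.014e+02  5.050e+01  7.130e+01  3.000e-01  3.774e+02
  1.008e+02]

[ 4.863e+02 -3.572e+02  5.190e+01  7.120e+01  3.000e-01  3.734e+02
  3.326e+02]
[ 420.25558257 -166.80577007  190.25993757]
```

View pics/w2.png

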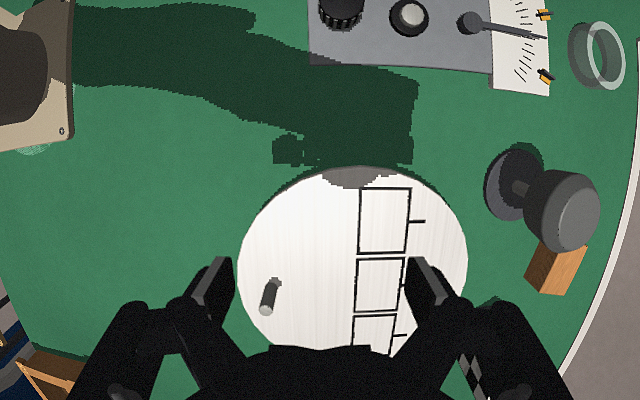

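Run:
```python
from quads import *
import pickle
a=pickle.load(open('w1.pkl','rb'));b=pickle.load(open('w2.pkl','rb'))
for u,v in [((401,71),(411,188)),((356,70),(360,188)),((400,133),(406,252)),((399,139),(405,258)),((356,138),(357,259)),((267,178),(265,310))]:
    x,r=tri([(a,u),(b,v)]);print(x.round(1),np.round(r,1))
# mid & end outlines in w1 from corners
for c in [[(356,70),(401,71),(400,133),(355,132)],[(356,138),(399,139),(396,199),(354,198)],[(354,203),(396,204),(393,258),(352,256)]]:
    X=onz(a,c,28);print(X.mean(0).round(1),np.linalg.norm(X-np.roll(X,1,0),axis=1).round(1))
# disc rim fit
for d,pts in((a,[(242,160),(461,160),(351,53),(352,269),(270,95),(430,235)]),(b,[(238,265),(467,262),(355,167),(290,182),(425,187)])):
    X=onz(d,pts,28);A=np.c_[2*X,np.ones(len(X))];s=np.linalg.lstsq(A,(X**2).sum(1),rcond=None)[0];print("disc",s[:2],np.sqrt(s[2]+s[0]**2+s[1]**2))
# aim unit
for n,uv,z in[("knob",(341,12),65),("btn",(412,14),28),("piv",(470,22),26),("tip",(546,38),26),("Ltip",(540,14),26),("Rtip",(540,72),26)]:print(n,onz(b,uv,z).round(1))
print(step((470,290,250),(np.pi,0,np.pi/2)))
```

```text
[ 512.  -165.4   28.4] [0.2 0.2]
[ 460.6 -166.5   25.6] [0.3 0.3]
[ 513.4 -237.4   26.9] [0.6 0.6]
[ 512.6 -244.3   27.7] [0.9 0.9]
[ 460.9 -244.4   27.1] [0.4 0.4]
[ 365.7 -280.5   70.2] [0. 0.]
[ 486.4 -201.7] [70.7 51.6 72.  52.5]
[ 486.4 -280.2] [71.2 50.3 72.5 51.5]
[ 487.2 -358.7] [71.1 51.8 74.  54.3]
disc [ 462.20054007 -280.08374932] 131.9677014326537
disc [ 460.13587664 -276.42468135] 132.32687202970223
knob [[437.8  -7.8]]
btn [[508.3   7. ]]
piv [[571.6   8.8]]
tip [[675.2  12.6]]
Ltip [[667.8  40.4]]
Rtip [[664.6 -29.9]]
[ 1.523e+00  1.620e-01 -2.010e-01  0.000e+00  1.000e-03 -1.000e-03]
```

Heights agree (disc 27 ± 1.5 mm, post top 70). Pads lie at x≈486, y≈-202/-280/-358, and the axis at (461,-280). Now the tray.

>>> move_arm(rows="0.13 0 -0.1 0 0 0 -1;0.26 0 -0.2 0 0 0 -1;0.4 0 -0.2 0 0 0 -1;0.53 0.05 -0.2 0 0 0 -1;0.66 0.1 -0.2 0 0 0 -1;0.79 0.16 -0.2 0 0 0 -1;0.93 0.16 -0.2 0 0 0 -1;0.93 0.16 -0.2 0 0 0 -1")

```text
clock: 2.52
eef_pos: [470.3, 119.2, 251.1]
tool_rot: [3.138, -0.005, 1.574]
force: [-0.1, 1.0, 0.2]
width: 85.7
gripper_force: 0.0
```

>>> move_arm(rows="0.13 0 0 0 0 0 -1;0.26 0 0 0 0 0 -1;0.4 0 0 0 0 0 -1;0.53 0 0 0 0 0 -1;0.6 0 0 0 0 0 -1;0.6 0 0 0 0 0 -1;0.6 0 0 0 0 0 -1;0.6 0 0 0 0 0 -1")

```text
clock: 3.18
eef_pos: [469.3, 291.4, 250.1]
tool_rot: [3.141, 0.002, 1.567]
force: [0.2, -0.6, 0.1]
width: 85.3
gripper_force: 0.0
```

Run:
```python
from quads import *
import pickle
d=grab('wrist');save(d,'w3.png');pickle.dump(d,open('w3.pkl','wb'))
print(read_state()['eef_pos'],read_state()['tool_rot'])
```

```text
[469.18895251 291.10258832 250.07930462] [3.14115153e+00 1.61049000e-03 1.56684675e+00]
```

>>> move_arm(rows="-0.1 0 0 0 0 0 -1;-0.2 0 0.1 0 0 0 -1;-0.25 0 0.1 0 0 0 -1;-0.25 0 0.1 0 0 0 -1;-0.25 0 0.1 0 0 0 -1;-0.25 0 0.1 0 0 0 -1")

```text
clock: 3.73
eef_pos: [468.7, 218.5, 220.8]
tool_rot: [3.14, -0.001, 1.569]
force: [0.1, -0.1, -0.1]
width: 85.1
gripper_force: 0.0
```

Run:
```python
from quads import *
import pickle
d=grab('wrist');pickle.dump(d,open('w4.pkl','wb'))
print(read_state()['eef_pos'],read_state()['tool_rot'])
a=pickle.load(open('w3.pkl','rb'))
A=[onz(e,(10,10),60) for e in(a,d)]
def crop(e):
    p=proj(e,[[330,220,20],[330,370,20],[640,220,20],[640,370,20]]);lo=np.maximum(p.min(0)-25,0).astype(int);hi=(p.max(0)+25).astype(int)
    hi=np.minimum(hi,[640,400]);print(lo,hi);c=e["img"][lo[1]:hi[1],lo[0]:hi[0],::-1];k=800/c.shape[1];print(k);return cv2.resize(c,None,fx=k,fy=k,interpolation=cv2.INTER_CUBIC)
cv2.imwrite("pics/c34.png",np.vstack([crop(a)[:300],crop(d)[:300]]))
```

```text
[468.60498528 219.24399772 220.83481849] [ 3.14001644e+00 -1.30451715e-03  1.57060009e+00]
[177  85] [483 252]
2.6143790849673203
[167  22] [495 204]
2.4390243902439024
```

View pics/c34.png

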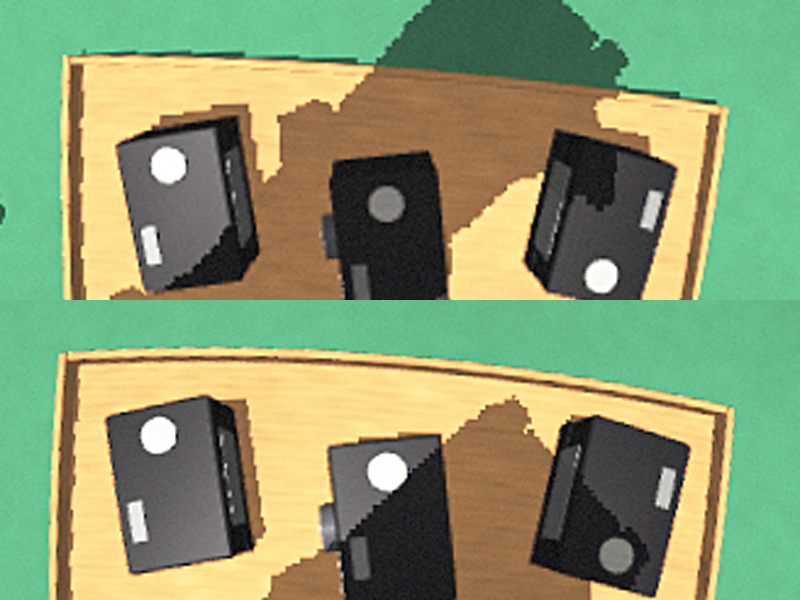

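Lower half (w4): the left camera's top corners are (107,416), (208,396), (232,556), (131,573). Its dial is (158,435) and slot (137,522). Mid dial (387,472), slot (360,558); right dial (617,555), slot (665,489). The left and middle lenses face -x, the right one +x.

Run:
```python
from quads import *
import pickle
a=pickle.load(open('w3.pkl','rb'));b=pickle.load(open('w4.pkl','rb'))
A=lambda p:np.array(p)/2.6144+[177,85]
B=lambda p:(np.array(p)-[0,300])/2.439+[167,22]
D={'L':[((168,165),(158,435)),((151,245),(137,522))],'M':[((386,203),(387,472)),((360,282),(360,558))],'R':[((601,275),(617,555)),((651,211),(665,489))]}
for k,v in D.items():
    P=[]
    for u,w in v:
        x,r=tri([(a,A(u)),(b,B(w))]);P.append(x);print(k,x.round(1),np.round(r,1))
    e=P[1]-P[0];print(" len",np.hypot(*e[:2]).round(1),"ang",np.arctan2(e[1],e[0]).round(3))
for z in (56,58):
    c=onz(b,B([(107,416),(208,396),(232,556),(131,573)]),z);print(z,c.round(1),c.mean(0).round(1),np.linalg.norm(c-np.roll(c,1,0),axis=1).round(1))
c=onz(b,B([(601,416),(690,447),(655,597)]),58);print("R",c.round(1),(c[0]+c[2])/2)
c=onz(b,B([(328,448),(440,435)]),58);print("M",c.round(1))
```

```text
L [387.2 327.5  58.6] [0.1 0.1]
L [376.9 293.6  55.9] [0.1 0.1]
 len 35.4 ang -1.864
M [475.3 310.1  55.9] [0.1 0.1]
M [464.7 276.6  55. ] [0.1 0.1]
 len 35.1 ang -1.876
R [566.3 280.5  58. ] [0.1 0.1]
R [586.5 308.4  57.4] [0.1 0.1]
 len 34.4 ang 0.945
56 [[365.1 337.3]
 [406.5 342. ]
 [415.  278.3]
 [373.3 273.2]] [390.  307.7] [64.6 41.7 64.2 42. ]
58 [[365.9 337. ]
 [407.  341.7]
 [415.4 278.5]
 [374.  273.4]] [390.6 307.6] [64.2 41.4 63.7 41.7]
R [[558.4 335.5]
 [596.7 326.5]
 [583.9 264.3]] [571.135615   299.88740791]
M [[452.9 319.4]
 [495.2 324.6]]
```

Tops come out at 57–58 mm, matching 54 plus the 4 mm floor. Camera poses: L (390.5,307.6, yaw −3.02), M (478.5,290.3, −3.03), R (570,300, −0.215). R goes first to pad2, then M to pad1 and L to pad0, each with a half turn.

>>> move_arm(rows="0.09 0.11 0.05 0 0 0.05 -0.4;0.18 0.23 0.1 0 0 0.137 -0.4;0.269 0.338 0.2 0 0 0.137 -0.4;0.269 0.338 0.3 0 0 0.137 -0.4;0.269 0.338 0.4 0 0 0.137 -0.4;0.269 0.338 0.4 0 0 0.137 -0.4;0.269 0.338 0.4 0 0 0.137 -0.4;0.269 0.338 0.4 0 0 0.137 -0.4")

```text
clock: 4.45
eef_pos: [569.8, 300.4, 102.0]
tool_rot: [3.14, -0.002, 1.356]
force: [0.4, 0.1, 0.5]
width: 59.8
gripper_force: 0.0
```

Run:
```python
from h import *
s=read_state();print(s['eef_pos'],s['tool_rot'],s['width'])
print(step((570,300,46),(np.pi,0,1.356)))
d=grab('wrist');save(d,'w5.png')
```

```text
[569.83958247 300.40344229 101.96042572] [ 3.14005252e+00 -1.76424983e-03  1.35641550e+00] 59.840591810253066
[-0.002  0.001  0.187  0.001 -0.001  0.   ]
```

View pics/w5.png

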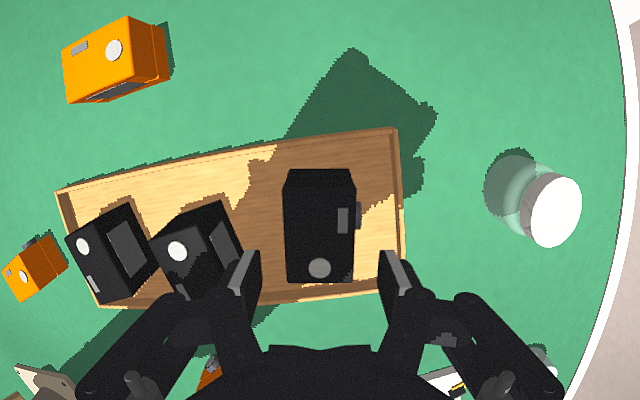

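The camera is square between the fingers (top face centred at about col 321, fingers 241–400). Descending and gripping.

>>> move_arm(rows="-0.002 0.001 0.06 0 0 0 -0.4;-0.002 0.001 0.12 0 0 0 -0.4;-0.002 0.001 0.187 0 0 0 -0.4;-0.002 0.001 0.187 0 0 0 -0.4;-0.002 0.001 0.187 0 0 0 -0.4;-0.002 0.001 0.187 0 0 0 1;-0.002 0.001 0.187 0 0 0 1;-0.002 0.001 0.187 0 0 0 1;-0.002 0.001 0.187 0 0 0 1;-0.002 0.001 0.187 0 0 0 1;-0.002 0.001 0.187 0 0 0 1")

```text
clock: 5.42
eef_pos: [570.9, 299.8, 46.8]
tool_rot: [3.139, -0.003, 1.356]
force: [-1.1, -0.9, 7.7]
width: 42.8
gripper_force: 63.2
```

>>> move_arm(rows="0 0 -0.05 0 0 0 1;0 0 -0.12 0 0 0 1;0 0 -0.22 0 0 0 1;0 0 -0.32 0 0 0 1;0 0 -0.42 0 0 0 1;0 0 -0.51 0 0 0 1;0 0 -0.51 0 0 0 1;0 0 -0.51 0 0 0 1")

```text
clock: 6.08
eef_pos: [570.4, 299.4, 199.6]
tool_rot: [3.138, -0.003, 1.356]
force: [0.6, -0.6, -2.9]
width: 42.8
gripper_force: 62.1
```

Run:
```python
from h import *
s=read_state();print(s['eef_pos'],s['tool_rot'],s['width'],s['gripper_force'])
print(step((520,60,200),(np.pi,0,np.pi/2)),step((486.4,-201.7,200),(np.pi,0,np.pi/2)))
```

```text
[570.432635   299.41060551 199.60188778] [ 3.13796382e+00 -3.06373767e-03  1.35578030e+00] 42.76706002712767 62.13188052177429
[-0.816  0.006 -0.004  0.003 -0.002 -0.137] [-1.692  0.083 -0.006  0.003 -0.002 -0.137]
```

>>> move_arm(rows="-0.1 0 0 0 0 -0.04 1;-0.22 0 0 0 0 -0.08 1;-0.35 0 0 0 0 -0.137 1;-0.48 0 0 0 0 -0.137 1;-0.6 0 0 0 0 -0.137 1;-0.71 0.005 0 0 0 -0.137 1;-0.816 0.006 0 0 0 -0.137 1;-0.816 0.006 0 0 0 -0.137 1;-0.816 0.006 0 0 0 -0.137 1")

```text
clock: 6.83
eef_pos: [517.6, 56.3, 195.8]
tool_rot: [-3.138, 0.002, 1.566]
force: [0.0, 0.7, -2.4]
width: 42.5
gripper_force: 62.0
```

>>> move_arm(rows="-0.1 -0.01 0 0 0 0 1;-0.22 -0.03 0 0 0 0 1;-0.35 -0.05 0 0 0 0 1;-0.48 -0.07 0 0 0 0 1;-0.6 -0.09 0 0 0 0 1;-0.7 -0.1 0 0 0 0 1;-0.79 -0.112 0 0 0 0 1;-0.85 -0.112 0 0 0 0 1;-0.872 -0.112 0 0 0 0 1;-0.872 -0.112 0 0 0 0 1;-0.872 -0.112 0 0 0 0 1")

```text
clock: 7.75
eef_pos: [485.9, -200.3, 196.6]
tool_rot: [-3.141, -0.002, 1.573]
force: [0.6, 1.3, -2.2]
width: 42.8
gripper_force: 62.0
```

Run:
```python
from h import *
s=read_state();print(s['eef_pos'],s['tool_rot'],s['width'],s['gripper_force'],s['qpos'].round(2))
print(step((486.4,-201.7,71),(np.pi,0,np.pi/2)))
d=grab('wrist');save(d,'w6.png')
```

```text
[ 485.88534001 -200.28276238  196.56852289] [-3.14125238e+00 -1.81343549e-03  1.57291521e+00] 42.81453107983878 61.967421770095825 [ 0.58  0.54 -0.35  1.91  0.26  0.74  0.08]
[-0.005  0.002  0.419 -0.    -0.001  0.001]
```

View pics/w6.png

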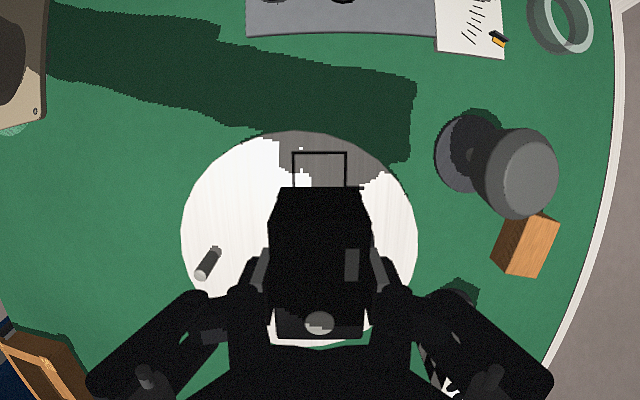

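Held camera: dial (320,323), slot (352,265). From these I get its offset in the grip.

```bash
cat >> h.py <<'E'
def cam_pose(dial,slot):
    "camera centre, yaw from world xy of dial and slot"
    d=np.array(slot)-dial;y=np.arctan2(d[1],d[0])-1.156;y=(y+np.pi)%(2*np.pi)-np.pi
    c,s=np.cos(y),np.sin(y);return (np.array(slot)+dial)/2-np.array([[c,-s],[s,c]])@[8.1,-4],y
E
python3 - <<'E'
from h import *
d=grab('wrist');x=onz(d,[(320,323),(352,265)],read_state()['eef_pos'][2]+11.5)
print(x,cam_pose(*x))
E
```

```text
[[ 486.50130558 -219.43649542]
 [ 500.12053166 -186.99869056]] (array([ 485.1429718 , -199.35823492]), np.float64(0.017290248864512137))
```

>>> move_arm(rows="-0.008 0.002 0.1 0 0 0 1;-0.008 0.002 0.22 0 0 0 1;-0.008 0.002 0.32 0 0 0 1;-0.008 0.002 0.38 0 0 0 1;-0.008 0.002 0.405 0 0 0 1;-0.008 0.002 0.417 0 0 0 1;-0.008 0.002 0.417 0 0 0 1;-0.008 0.002 0.417 0 0 0 1;-0.008 0.002 0.417 0 0 0 1")

```text
clock: 8.6
eef_pos: [487.2, -204.8, 73.2]
tool_rot: [3.139, 0.001, 1.571]
force: [0.1, -0.0, -2.4]
width: 42.9
gripper_force: 62.0
```

>>> move_arm(rows="0.008 -0.002 0.003 0 0 0 1;0.008 -0.002 0.006 0 0 0 1;0.008 -0.002 0.006 0 0 0 1;0.008 -0.002 0.006 0 0 0 1")

```text
clock: 8.93
eef_pos: [486.0, -202.2, 70.8]
tool_rot: [3.14, 0.0, 1.571]
force: [-0.9, 1.7, 3.0]
width: 42.6
gripper_force: 62.6
```

>>> move_arm(rows="0 0 0 0 0 0 -0.4;0 0 0 0 0 0 -0.4;0 0 0 0 0 0 -0.4;0 0 0 0 0 0 -0.4;0 0 -0.08 0 0 0 -0.4;0 0 -0.2 0 0 0 -0.4;0 0 -0.3 0 0 0 -0.4;0 0 -0.4 0 0 0 -0.4;0 0 -0.43 0 0 0 -0.4;0 0 -0.43 0 0 0 -0.4")

```text
clock: 9.77
eef_pos: [487.1, -202.9, 201.7]
tool_rot: [3.136, 0.002, 1.571]
force: [0.5, -0.1, 0.5]
width: 59.4
gripper_force: 0.0
```

Run:
```python
from h import *
s=read_state();print(s['eef_pos'],s['tool_rot'],s['width'])
d=grab('wrist');save(d,'w7.png')
m=d["img"];g=cv2.cvtColor(m,cv2.COLOR_RGB2GRAY)
print(step((482,50,200),(np.pi,0,1.63)),step((478.5,290.3,200),(np.pi,0,1.68)))
```

```text
[ 487.13543031 -202.94629165  201.65040669] [3.13636334e+00 2.19490645e-03 1.57073724e+00] 59.42521330963807
[ 0.842 -0.013 -0.002  0.001  0.001 -0.038] [ 1.643e+00 -2.500e-02 -2.000e-03  1.000e-03  1.000e-03 -7.000e-02]
```

View pics/w7.png

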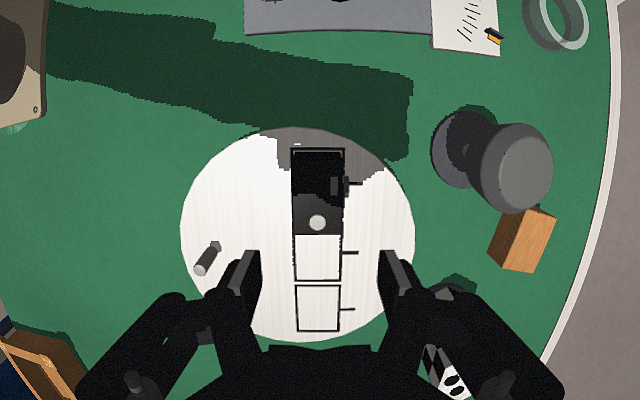

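Placed: dial (317,222), slot about (335,187), standing in the top outline. Moving back for M.

>>> move_arm(rows="0.13 0 0 0 0 -0.01 -0.4;0.26 0 0 0 0 -0.02 -0.4;0.4 0 0 0 0 -0.038 -0.4;0.53 0 0 0 0 -0.038 -0.4;0.66 -0.01 0 0 0 -0.038 -0.4;0.79 -0.013 0 0 0 -0.038 -0.4;0.842 -0.013 0 0 0 -0.038 -0.4;0.842 -0.013 0 0 0 -0.038 -0.4")

```text
clock: 10.48
eef_pos: [480.2, 55.6, 197.6]
tool_rot: [-3.139, -0.003, 1.639]
force: [0.2, 0.3, -0.8]
width: 60.0
gripper_force: 0.0
```

>>> move_arm(rows="0.13 0.005 0 0 0 -0.032 -0.4;0.26 0.02 0 0 0 -0.032 -0.4;0.4 0.025 0 0 0 -0.032 -0.4;0.53 0.034 0 0 0 -0.032 -0.4;0.66 0.04 0 0 0 -0.032 -0.4;0.797 0.035 0 0 0 -0.032 -0.4;0.797 0.035 0.2 0 0 -0.032 -0.4;0.797 0.035 0.3 0 0 -0.032 -0.4;0.797 0.035 0.3 0 0 -0.032 -0.4;0.797 0.035 0.3 0 0 -0.032 -0.4")

```text
clock: 11.32
eef_pos: [475.4, 286.5, 105.4]
tool_rot: [-3.134, 0.005, 1.68]
force: [0.7, -0.2, -0.0]
width: 59.7
gripper_force: 0.0
```

Run:
```python
from h import *
s=read_state();print(s['eef_pos'],s['tool_rot'],s['width'])
print(step((478.5,290.3,46),(np.pi,0,1.68)))
d=grab('wrist');save(d,'w8.png');t=grab('top');save(t,'t8.png')
```

```text
[475.43412733 286.48622297 105.37625381] [-3.1336044   0.00526611  1.68034238] 59.73908474960704
[ 0.013  0.013  0.198 -0.005  0.003  0.   ]
```

View pics/w8.png

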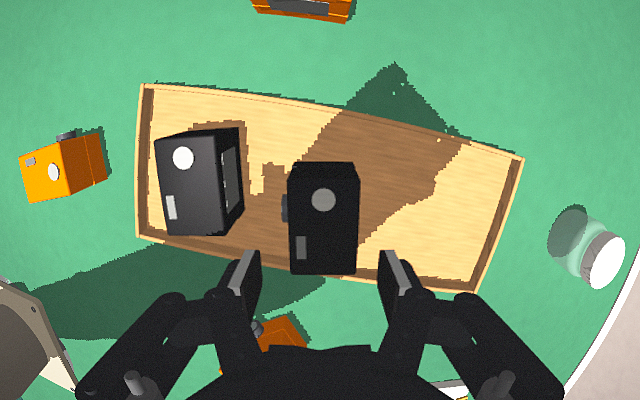

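M: dial (323,200), slot (300,247). L: dial (183,158), slot (170,207).

Run:
```python
from h import *
d=grab('wrist')
for uv in([(323,200),(300,247)],[(183,158),(170,207)]):
    c,y=cam_pose(*onz(d,uv,58));print(c,y)
c,y=cam_pose(*onz(d,[(323,200),(300,247)],58))
print(step((c[0],c[1],46),(np.pi,0,1.68)))
```

```text
[481.10710789 291.44761235] -3.0509272342554574
[391.64450285 309.29342397] -3.024072395583465
[ 0.006  0.007  0.215  0.001 -0.    -0.   ]
```

>>> move_arm(rows="0.008 0.006 0.06 0 0 0 -0.4;0.008 0.006 0.12 0 0 0 -0.4;0.008 0.006 0.18 0 0 0 -0.4;0.008 0.006 0.21 0 0 0 -0.4;0.008 0.006 0.21 0 0 0 -0.4;0.008 0.006 0.21 0 0 0 -0.4;0.008 0.006 0.21 0 0 0 1;0.008 0.006 0.21 0 0 0 1;0.008 0.006 0.21 0 0 0 1;0.008 0.006 0.21 0 0 0 1;0.008 0.006 0.21 0 0 0 1;0.008 0.006 0.21 0 0 0 1")

```text
clock: 12.47
eef_pos: [480.0, 292.8, 47.9]
tool_rot: [3.139, -0.001, 1.681]
force: [-0.6, 0.7, 6.6]
width: 43.1
gripper_force: 62.8
```

>>> move_arm(rows="0 0 -0.05 0 0 0 1;0 0 -0.12 0 0 0 1;0 0 -0.22 0 0 0 1;0 0 -0.32 0 0 0 1;0 0 -0.42 0 0 0 1;0 0 -0.51 0 0 0 1;0 0 -0.51 0 0 0 1;0 0 -0.51 0 0 0 1")

```text
clock: 13.13
eef_pos: [480.1, 292.7, 201.2]
tool_rot: [3.138, -0.002, 1.681]
force: [0.4, -1.2, -2.3]
width: 42.8
gripper_force: 61.9
```

Run:
```python
from h import *
s=read_state();print(s['eef_pos'],s['tool_rot'],s['width'],s['gripper_force'],s['qpos'].round(2))
print(step((486.4,50,200),(np.pi,0,0.5)))
```

```text
[480.10775116 292.66149656 201.2126352 ] [ 3.13750123e+00 -1.71480440e-03  1.68079454e+00] 42.805574346347356 61.85535907745361 [-0.35  0.58 -0.37  1.81  0.28  0.8  -0.76]
[-0.806 -0.068  0.002  0.002 -0.002  0.752]
```

>>> move_arm(rows="-0.08 0 0 0 0 0.079 1;-0.18 -0.01 0 0 0 0.158 1;-0.28 -0.02 0 0 0 0.237 1;-0.38 -0.03 0 0 0 0.316 1;-0.48 -0.04 0 0 0 0.395 1;-0.58 -0.05 0 0 0 0.474 1;-0.66 -0.06 0 0 0 0.553 1;-0.74 -0.068 0 0 0 0.632 1;-0.806 -0.068 0 0 0 0.7 1;-0.806 -0.068 0 0 0 0.752 1;-0.806 -0.068 0 0 0 0.752 1;-0.806 -0.068 0 0 0 0.752 1")

```text
clock: 14.13
eef_pos: [484.7, 49.8, 198.2]
tool_rot: [-3.141, 0.002, 0.502]
force: [0.5, 0.1, -1.8]
width: 43.0
gripper_force: 61.7
```

Run:
```python
from h import *
s=read_state();print(s['eef_pos'],s['tool_rot'],s['qpos'].round(2))
print(step((486.4,-160,200),(np.pi,0,-0.9)))
```

```text
[484.72537657  49.81400568 198.23805829] [-3.14083856e+00  1.83697598e-03  5.02386772e-01] [-0.12  0.47 -0.05  2.01  0.04  0.67 -1.27]
[-0.332  0.616 -0.006  0.     0.001  0.893]
```

>>> move_arm(rows="-0.03 0.06 0 0 0 0.078 1;-0.06 0.12 0 0 0 0.156 1;-0.09 0.18 0 0 0 0.234 1;-0.12 0.24 0 0 0 0.312 1;-0.16 0.3 0 0 0 0.39 1;-0.2 0.36 0 0 0 0.468 1;-0.24 0.42 0 0 0 0.546 1;-0.28 0.5 0 0 0 0.624 1;-0.31 0.56 0 0 0 0.702 1;-0.332 0.616 -0.006 0 0 0.78 1;-0.332 0.616 -0.006 0 0 0.858 1;-0.332 0.616 -0.006 0 0 0.893 1")

```text
clock: 15.13
eef_pos: [486.6, -160.6, 200.3]
tool_rot: [3.141, 0.0, -0.907]
force: [-0.7, 0.1, -1.9]
width: 42.8
gripper_force: 61.7
```

Run:
```python
from h import *
s=read_state();print(s['eef_pos'],s['tool_rot'],s['qpos'].round(2))
print(step((486.4,-280,190),(np.pi,0,-1.571)))
```

```text
[ 486.64693971 -160.59810341  200.32250301] [ 3.14078617e+00  4.37583916e-04 -9.06515859e-01] [ 0.03  0.52  0.35  1.95 -0.26  0.72 -1.95]
[0.313 0.246 0.034 0.001 0.    0.423]
```

>>> move_arm(rows="0.06 0.05 0 0 0 0.078 1;0.12 0.1 0 0 0 0.156 1;0.18 0.14 0 0 0 0.234 1;0.24 0.19 0 0 0 0.312 1;0.29 0.23 0.034 0 0 0.39 1;0.313 0.246 0.034 0 0 0.423 1;0.313 0.246 0.034 0 0 0.423 1;0.313 0.246 0.034 0 0 0.423 1;0.313 0.246 0.034 0 0 0.423 1")

```text
clock: 15.88
eef_pos: [487.3, -277.8, 190.3]
tool_rot: [3.141, 0.002, -1.563]
force: [0.0, 0.6, -2.1]
width: 42.6
gripper_force: 61.7
```

```bash
cat > held.py <<'E'
from h import *
# bright/grey blobs (dial,slot) on dark camera top in the wrist picture, with world positions at height z
def blobs(d,z,box=None):
    g=cv2.cvtColor(d["img"],cv2.COLOR_RGB2GRAY);m=(g>70).astype(np.uint8)
    n,l,st,c=cv2.connectedComponentsWithStats(m);o=[]
    for i in range(1,n):
        if 40<st[i,4]<900 and (box is None or (box[0]<c[i][0]<box[2] and box[1]<c[i][1]<box[3])):
            w=onz(d,c[i],z)[0];o.append((c[i].round(1).tolist(),int(st[i,4]),st[i,2:4].tolist(),w.round(1).tolist()))
    return o
E
python3 - <<'E'
from held import *
s=read_state();print(s['eef_pos'],s['tool_rot'],s['qpos'].round(2))
d=grab('wrist');save(d,'w9.png')
for b in blobs(d,s['eef_pos'][2]+11.5,(250,180,400,360)):print(b)
E
```

```text
[ 487.26678685 -277.78812911  190.26893064] [ 3.14098479e+00  1.82462779e-03 -1.56267066e+00] [ 0.14  0.62  0.52  1.84 -0.42  0.79 -2.26]
([319.6, 252.6], 714, [33, 29], [487.2, -295.7])
([257.6, 286.1], 50, [12, 9], [515.1, -277.9])
([380.6, 286.3], 49, [12, 9], [459.5, -278.2])
([282.1, 335.4], 370, [47, 39], [505.4, -248.1])
```

View pics/w9.png

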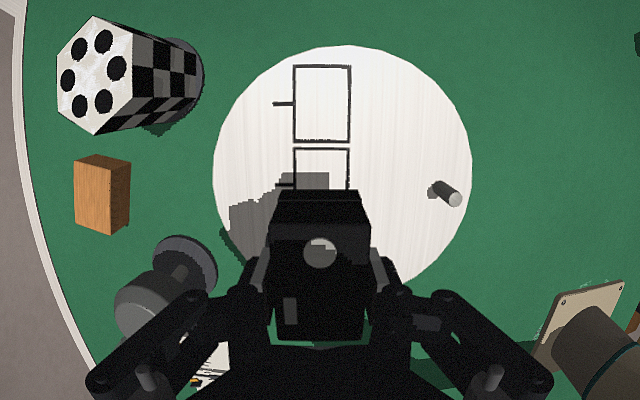

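Held dial at (320,253), slot about (290,310). The camera centre is about 2–4 mm too far toward +y, so I correct while lowering.

>>> move_arm(rows="0.013 0 0.1 0 0 0 1;0.013 0.002 0.2 0 0 0.004 1;0.013 0.002 0.3 0 0 0.004 1;0.013 0.002 0.36 0 0 0.004 1;0.013 0.002 0.385 0 0 0.004 1;0.013 0.002 0.39 0 0 0.004 1;0.013 0.002 0.39 0 0 0.004 1;0.013 0.002 0.39 0 0 0.004 1;0.013 0.002 0.39 0 0 0.004 1")

```text
clock: 16.68
eef_pos: [487.3, -284.1, 75.2]
tool_rot: [-3.139, -0.001, -1.573]
force: [-0.3, -0.5, -1.6]
width: 43.2
gripper_force: 61.7
```

>>> move_arm(rows="-0.004 0 0.005 0 0 0 1;-0.004 0 0.01 0 0 0 1;-0.004 0 0.01 0 0 0 1;-0.004 0 0.01 0 0 0 1")

```text
clock: 17.02
eef_pos: [487.0, -282.4, 71.9]
tool_rot: [-3.14, -0.0, -1.573]
force: [-1.5, 0.2, 6.7]
width: 42.9
gripper_force: 62.7
```

>>> move_arm(rows="0 0 0 0 0 0 -0.4;0 0 0 0 0 0 -0.4;0 0 0 0 0 0 -0.4;0 0 0 0 0 0 -0.4;0 0 -0.08 0 0 0 -0.4;0 0 -0.2 0 0 0 -0.4;0 0 -0.3 0 0 0 -0.4;0 0 -0.4 0 0 0 -0.4;0 0 -0.43 0 0 0 -0.4;0 0 -0.43 0 0 0 -0.4")

```text
clock: 17.85
eef_pos: [487.7, -283.5, 202.3]
tool_rot: [-3.137, -0.002, -1.573]
force: [-0.4, -0.1, -0.3]
width: 59.9
gripper_force: 0.0
```

Run:
```python
from held import *
s=read_state();print(s['eef_pos'],s['tool_rot'],s['width'])
d=grab('wrist');save(d,'w10.png')
P=proj(d,[[486.4,-300.2,82],[501.6,-268,82],[486.4,-222,82],[501.6,-190,82]]);print(P.round())
for b in blobs(d,82,(250,150,400,400)):print(b)
print(step((470,-80,210),(np.pi,0,-0.2)))
```

```text
[ 487.70868158 -283.45840611  202.26392645] [-3.13671264e+00 -2.46414564e-03 -1.57348540e+00] 59.91336874089808
[[321. 181.]
 [304. 217.]
 [321. 264.]
 [306. 293.]]
([324.3, 155.5], 163, [49, 10], [484.1, -321.2])
([320.7, 181.5], 250, [18, 18], [487.1, -299.4])
([321.9, 264.8], 146, [15, 13], [486.0, -221.5])
[-0.675  0.058 -0.033 -0.001 -0.001 -0.874]
```

Both dials are within 1 mm of where they should be. Back for L.

>>> move_arm(rows="-0.05 0.01 -0.03 0 0 -0.079 -0.4;-0.1 0.01 -0.033 0 0 -0.158 -0.4;-0.16 0.02 -0.033 0 0 -0.237 -0.4;-0.22 0.02 -0.033 0 0 -0.316 -0.4;-0.28 0.03 -0.033 0 0 -0.395 -0.4;-0.34 0.03 -0.033 0 0 -0.474 -0.4;-0.4 0.04 -0.033 0 0 -0.553 -0.4;-0.46 0.04 -0.033 0 0 -0.632 -0.4;-0.52 0.05 -0.033 0 0 -0.711 -0.4;-0.6 0.05 -0.033 0 0 -0.79 -0.4;-0.675 0.058 -0.033 0 0 -0.874 -0.4;-0.675 0.058 -0.033 0 0 -0.874 -0.4")

```text
clock: 18.9
eef_pos: [467.7, -74.4, 207.7]
tool_rot: [-3.138, 0.006, -0.189]
force: [-0.1, 1.1, -0.1]
width: 59.9
gripper_force: 0.0
```

Run:
```python
from held import *
s=read_state();print(s['eef_pos'],s['tool_rot'],s['qpos'].round(2))
print(step((440,160,210),(np.pi,0,1.0)))
```

```text
[467.74343292 -74.44058051 207.66710905] [-3.13832648  0.00553801 -0.18921892] [-0.01  0.44  0.15  2.04 -0.11  0.68 -1.54]
[-0.238 -0.75  -0.004 -0.004  0.002 -0.757]
```

>>> move_arm(rows="-0.02 -0.07 0 0 0 -0.079 -0.4;-0.04 -0.14 0 0 0 -0.158 -0.4;-0.06 -0.22 0 0 0 -0.237 -0.4;-0.09 -0.3 0 0 0 -0.316 -0.4;-0.12 -0.38 0 0 0 -0.395 -0.4;-0.14 -0.46 0 0 0 -0.474 -0.4;-0.17 -0.54 0 0 0 -0.553 -0.4;-0.2 -0.62 0 0 0 -0.632 -0.4;-0.22 -0.7 0 0 0 -0.711 -0.4;-0.238 -0.75 -0.004 0 0 -0.757 -0.4;-0.238 -0.75 -0.004 0 0 -0.757 -0.4")

```text
clock: 19.82
eef_pos: [443.1, 158.6, 209.5]
tool_rot: [-3.138, -0.001, 0.996]
force: [-0.6, 0.3, 0.2]
width: 59.7
gripper_force: 0.0
```

>>> move_arm(rows="0.05 -0.06 0 0 0 -0.07 -0.4;0.1 -0.13 0 0 0 -0.145 -0.4;0.16 -0.2 0 0 0 -0.22 -0.4;0.22 -0.27 0 0 0 -0.29 -0.4;0.27 -0.34 0 0 0 -0.365 -0.4;0.328 -0.405 0.1 0 0 -0.439 -0.4;0.328 -0.405 0.2 0 0 -0.439 -0.4;0.328 -0.405 0.3 0 0 -0.439 -0.4;0.328 -0.405 0.33 0 0 -0.439 -0.4;0.328 -0.405 0.33 0 0 -0.439 -0.4;0.328 -0.405 0.33 0 0 -0.439 -0.4")

```text
clock: 20.73
eef_pos: [397.1, 302.9, 111.5]
tool_rot: [-3.14, 0.001, 1.676]
force: [0.2, -0.0, 1.2]
width: 59.8
gripper_force: 0.0
```

Run:
```python
from held import *
s=read_state();print(s['eef_pos'],s['tool_rot'],s['qpos'].round(2))
d=grab('wrist');save(d,'w11.png')
P=proj(d,[[387.2,327.5,58],[376.9,293.6,58]]);print(P.round())
for b in blobs(d,58,(220,100,420,330)):print(b)
print(step((391,308.5,46),(np.pi,0,1.69)))
```

```text
[397.1199728  302.92019687 111.53280544] [-3.14023895e+00  1.07278300e-03  1.67616198e+00] [-0.51  0.64 -0.29  2.04  0.36  0.51 -0.96]
[[307. 194.]
 [287. 242.]]
([306.7, 193.8], 430, [24, 23], [386.9, 327.6])
([286.9, 240.9], 199, [10, 23], [377.1, 294.6])
[ 0.019 -0.021  0.222  0.    -0.    -0.009]
```

>>> move_arm(rows="0.018 -0.022 0.03 0 0 -0.009 -0.4;0.018 -0.022 0.09 0 0 -0.009 -0.4;0.018 -0.022 0.16 0 0 -0.009 -0.4;0.018 -0.022 0.215 0 0 -0.009 -0.4;0.018 -0.022 0.215 0 0 -0.009 -0.4;0.018 -0.022 0.215 0 0 -0.009 -0.4;0.018 -0.022 0.215 0 0 -0.009 1;0.018 -0.022 0.215 0 0 -0.009 1;0.018 -0.022 0.215 0 0 -0.009 1;0.018 -0.022 0.215 0 0 -0.009 1;0.018 -0.022 0.215 0 0 -0.009 1;0.018 -0.022 0.215 0 0 -0.009 1")

```text
clock: 21.78
eef_pos: [390.8, 309.2, 49.2]
tool_rot: [3.139, -0.002, 1.692]
force: [-0.8, -0.8, 4.9]
width: 43.1
gripper_force: 62.0
```

>>> move_arm(rows="0 0 -0.05 0 0 0 1;0 0 -0.12 0 0 0 1;0 0 -0.22 0 0 0 1;0 0 -0.32 0 0 0 1;0 0 -0.42 0 0 0 1;0 0 -0.51 0 0 0 1;0 0 -0.51 0 0 0 1;0 0 -0.51 0 0 0 1")

```text
clock: 22.45
eef_pos: [390.9, 308.9, 202.6]
tool_rot: [3.137, -0.002, 1.691]
force: [0.7, -0.4, -2.6]
width: 43.1
gripper_force: 62.0
```

Run:
```python
from h import *
s=read_state();print(s['eef_pos'],s['tool_rot'],s['width'],s['gripper_force'],s['qpos'].round(2))
print(step((460,60,205),(np.pi,0,0.5)))
```

```text
[390.85747353 308.91426852 202.57125207] [ 3.13721375e+00 -2.26304526e-03  1.69137751e+00] 43.134352569587314 62.03099727630615 [-0.46  0.49 -0.38  1.98  0.27  0.72 -0.89]
[-0.851  0.129 -0.009  0.002 -0.003  0.758]
```

>>> move_arm(rows="-0.08 0.01 0 0 0 0.079 1;-0.17 0.02 0 0 0 0.158 1;-0.26 0.03 0 0 0 0.237 1;-0.36 0.05 0 0 0 0.316 1;-0.46 0.06 0 0 0 0.395 1;-0.56 0.08 0 0 0 0.474 1;-0.66 0.09 0 0 0 0.553 1;-0.75 0.11 0 0 0 0.632 1;-0.851 0.129 -0.009 0 0 0.7 1;-0.851 0.129 -0.009 0 0 0.758 1;-0.851 0.129 -0.009 0 0 0.758 1;-0.851 0.129 -0.009 0 0 0.758 1")

```text
clock: 23.45
eef_pos: [458.2, 60.0, 202.2]
tool_rot: [-3.141, 0.002, 0.504]
force: [-0.0, 0.0, -1.4]
width: 43.2
gripper_force: 62.0
```

>>> move_arm(rows="-0.03 0.07 0 0 0 0.078 1;-0.06 0.14 0 0 0 0.156 1;-0.1 0.22 0 0 0 0.234 1;-0.13 0.3 0 0 0 0.312 1;-0.17 0.38 0 0 0 0.39 1;-0.2 0.46 0 0 0 0.468 1;-0.24 0.54 0 0 0 0.546 1;-0.28 0.63 0 0 0 0.624 1;-0.31 0.72 0 0 0 0.702 1;-0.338 0.803 0 0 0 0.78 1;-0.338 0.803 0 0 0 0.858 1;-0.338 0.803 0 0 0 0.891 1")

```text
clock: 24.45
eef_pos: [486.0, -200.5, 202.2]
tool_rot: [3.141, 0.001, -0.902]
force: [-0.6, 1.3, -2.8]
width: 42.9
gripper_force: 62.0
```

>>> move_arm(rows="0.05 0.05 0 0 0 0.07 1;0.11 0.09 0 0 0 0.14 1;0.18 0.14 0 0 0 0.21 1;0.25 0.2 0 0 0 0.28 1;0.33 0.26 0 0 0 0.36 1;0.38 0.3 0.034 0 0 0.427 1;0.413 0.327 0.034 0 0 0.427 1;0.413 0.327 0.034 0 0 0.427 1;0.413 0.327 0.034 0 0 0.427 1;0.413 0.327 0.034 0 0 0.427 1")

```text
clock: 25.28
eef_pos: [487.2, -355.6, 192.6]
tool_rot: [3.141, 0.003, -1.564]
force: [-0.3, 0.4, -2.7]
width: 42.6
gripper_force: 62.0
```

Run:
```python
from held import *
s=read_state();print(s['eef_pos'],s['tool_rot'],s['qpos'].round(2))
d=grab('wrist');save(d,'w12.png')
for b in blobs(d,s['eef_pos'][2]+9,(250,180,400,360)):print(b)
print(step((486.6,-358.5,75),(np.pi,0,-1.571)))
```

```text
[ 487.2070864  -355.64839204  192.55165609] [ 3.14143678e+00  2.78539924e-03 -1.56401881e+00] [ 0.27  0.68  0.51  1.72 -0.42  0.86 -2.17]
([319.5, 249.6], 749, [33, 30], [487.2, -373.7])
([360.1, 332.7], 384, [32, 40], [466.3, -325.7])
([278.7, 333.7], 395, [32, 38], [507.5, -324.7])
[ 0.01   0.002  0.393 -0.     0.001  0.004]
```

>>> move_arm(rows="0.01 0 0.1 0 0 0 1;0.01 0.001 0.2 0 0 0.004 1;0.01 0.001 0.3 0 0 0.004 1;0.01 0.001 0.36 0 0 0.004 1;0.01 0.001 0.38 0 0 0.004 1;0.01 0.001 0.39 0 0 0.004 1;0.01 0.001 0.395 0 0 0.004 1;0.01 0.001 0.395 0 0 0.004 1;0.01 0.001 0.395 0 0 0.004 1;0.01 0.001 0.395 0 0 0.004 1")

```text
clock: 26.17
eef_pos: [487.0, -361.7, 75.6]
tool_rot: [-3.14, -0.001, -1.575]
force: [0.0, 0.6, -1.7]
width: 42.9
gripper_force: 62.0
```

>>> move_arm(rows="-0.004 0 0.004 0 0 0 1;-0.004 0 0.008 0 0 0 1;-0.004 0 0.008 0 0 0 1;-0.004 0 0.008 0 0 0 1")

```text
clock: 26.5
eef_pos: [486.9, -360.1, 73.3]
tool_rot: [-3.14, -0.0, -1.575]
force: [-0.2, 1.8, 5.9]
width: 42.7
gripper_force: 62.9
```

>>> move_arm(rows="0 0 0 0 0 0 -0.4;0 0 0 0 0 0 -0.4;0 0 0 0 0 0 -0.4;0 0 0 0 0 0 -0.4;0 0 -0.08 0 0 0 -0.4;0 0 -0.2 0 0 0 -0.4;0 0 -0.3 0 0 0 -0.4;0 0 -0.4 0 0 0 -0.4;0 0 -0.43 0 0 0 -0.4;0 0 -0.43 0 0 0 -0.4")

```text
clock: 27.33
eef_pos: [487.5, -361.4, 203.7]
tool_rot: [-3.137, -0.003, -1.575]
force: [0.6, 0.2, 0.1]
width: 60.2
gripper_force: 0.0
```

Run:
```python
from held import *
s=read_state();print(s['eef_pos'],s['tool_rot'],s['width'])
d=grab('wrist');save(d,'w13.png')
print(proj(d,[[486.4,-378.2,82],[486.4,-300.2,82],[486.4,-222,82]]).round())
for b in blobs(d,82,(250,130,400,400)):print(b)
print(step((366,-280,170),(np.pi,0,-0.3)))
```

```text
[ 487.52286796 -361.35614368  203.70563471] [-3.13695506 -0.00324697 -1.57510271] 60.21457889898105
[[321. 180.]
 [321. 263.]
 [321. 328.]]
([320.6, 180.7], 252, [18, 18], [486.9, -377.8])
([320.6, 264.1], 151, [14, 13], [487.1, -299.4])
([321.9, 328.4], 105, [13, 10], [485.8, -221.2])
[-0.266  0.404  0.104 -0.001 -0.001 -0.812]
```

All three stand within about 1 mm. Now to the post.

>>> move_arm(rows="-0.02 0.04 0 0 0 -0.079 -0.4;-0.04 0.08 0 0 0 -0.158 -0.4;-0.06 0.12 0 0 0 -0.237 -0.4;-0.09 0.16 0.02 0 0 -0.316 -0.4;-0.12 0.2 0.05 0 0 -0.395 -0.4;-0.14 0.24 0.08 0 0 -0.474 -0.4;-0.17 0.28 0.104 0 0 -0.553 -0.4;-0.2 0.32 0.104 0 0 -0.632 -0.4;-0.23 0.36 0.104 0 0 -0.711 -0.4;-0.266 0.404 0.104 0 0 -0.812 -0.4;-0.266 0.404 0.104 0 0 -0.812 -0.4;-0.266 0.404 0.104 0 0 -0.812 -0.4")

```text
clock: 28.38
eef_pos: [364.6, -279.0, 168.6]
tool_rot: [-3.14, 0.002, -0.3]
force: [0.9, 0.5, 0.4]
width: 59.7
gripper_force: 0.0
```

Run:
```python
from held import *
s=read_state();print(s['eef_pos'],s['tool_rot'],s['qpos'].round(2))
print(step((366,-280.3,56),(np.pi,0,0)))
```

```text
[ 364.5976146  -278.96771909  168.64200982] [-3.14011628e+00  2.25651342e-03 -3.00497118e-01] [ 0.5   0.49  0.14  2.11 -0.12  0.55 -1.15]
[ 0.007  0.003  0.375 -0.001  0.001 -0.191]
```

>>> move_arm(rows="0.007 0.003 0 0 0 -0.079 -0.4;0.007 0.003 0.05 0 0 -0.158 -0.4;0.007 0.003 0.15 0 0 -0.191 -0.4;0.007 0.003 0.25 0 0 -0.191 -0.4;0.007 0.003 0.34 0 0 -0.191 -0.4;0.007 0.003 0.375 0 0 -0.191 -0.4;0.007 0.003 0.375 0 0 -0.191 -0.4;0.007 0.003 0.375 0 0 -0.191 -0.4;0.007 0.003 0.375 0 0 -0.191 -0.4")

```text
clock: 29.13
eef_pos: [368.0, -281.8, 57.4]
tool_rot: [3.141, -0.001, -0.001]
force: [-0.1, 0.0, 0.5]
width: 59.7
gripper_force: 0.0
```

>>> move_arm(rows="0 0 0 0 0 0 0.2;0 0 0 0 0 0 0.5;0 0 0 0 0 0 1;0 0 0 0 0 0 1;0 0 0 0 0 0 1;0 0 0 0 0 0 1;0 0 0 0 0 0 1")

```text
clock: 29.72
eef_pos: [367.5, -281.3, 58.1]
tool_rot: [3.141, -0.001, 0.001]
force: [-0.2, 0.7, 6.0]
width: 13.2
gripper_force: 58.4
```

Run:
```python
from held import *
s=read_state();print(s['eef_pos'],s['tool_rot'],s['qpos'].round(2),s['width'],s['gripper_force'],s['force'])
c=np.array([461.4,-280.]);p=np.array([366,-280])
for k in range(1,13):
    a=-0.524*k/12;q=c+95*np.array([np.cos(np.pi+a),np.sin(np.pi+a)])-(c-[95,0]);print(round(q[0]/300,3),round(-q[1]/300,3),0,0,0,round(-a/(np.pi/2),3),1,sep=" ",end=";")
```

```text
[ 367.53827518 -281.33700309   58.05967981] [ 3.14099926e+00 -1.14828044e-03  5.10273520e-04] [ 0.58  0.7   0.02  2.17 -0.06  0.26 -0.92] 13.189723787568077 58.377869725227356 [-0.18216798  0.7275981   6.01789887]
0.0 -0.014 0 0 0 0.028 1;0.001 -0.028 0 0 0 0.056 1;0.003 -0.041 0 0 0 0.083 1;0.005 -0.055 0 0 0 0.111 1;0.008 -0.069 0 0 0 0.139 1;0.011 -0.082 0 0 0 0.167 1;0.015 -0.095 0 0 0 0.195 1;0.019 -0.108 0 0 0 0.222 1;0.024 -0.121 0 0 0 0.25 1;0.03 -0.134 0 0 0 0.278 1;0.036 -0.146 0 0 0 0.306 1;0.042 -0.158 0 0 0 0.334 1;
```

Joint 6 sits near its lower limit (0.26 against 0.23), so I'll regrip a bit higher with a slight tilt before swinging.

>>> move_arm(rows="0 0 0 0 0 0 0;0 0 0 0 0 0 0;0 0 0 0 0 0 0;0 0 -0.01 0 -0.04 0 0;0 0 -0.02 0 -0.09 0 0;0 0 -0.02 0 -0.09 0 0;0 0 -0.02 0 -0.09 0 0.5;0 0 -0.02 0 -0.09 0 1;0 0 -0.02 0 -0.09 0 1;0 0 -0.02 0 -0.09 0 1;0 0 -0.02 0 -0.09 0 1;0 0 -0.02 0 -0.09 0 1")

```text
clock: 30.72
eef_pos: [366.1, -281.1, 63.2]
tool_rot: [-3.141, 0.142, -0.001]
force: [-0.8, 0.6, 1.5]
width: 13.0
gripper_force: 58.5
```

```bash
cat > swing.py <<'E'
from h import *
def swing(a0,a1,n,rot=1):
    "rows that carry the gripped post from table angle a0 to a1"
    T=tool();Rt=T[:3,:3]
    P=lambda a:np.array([-95*np.cos(a),-95*np.sin(a),0])
    o=[]
    for k in range(1,n+1):
        a=a0+(a1-a0)*k/n;d=Rt.T@(P(a)-P(a0))/300
        w=R.from_matrix(Rt.T@R.from_rotvec([0,0,(a-a0)*rot]).as_matrix()@Rt).as_rotvec()/(np.pi/2)
        o.append(" ".join(f"{x:.3f}" for x in np.r_[d,w,1]))
    return ";".join(o)
E
python3 - <<'E'
from swing import *
s=read_state();print(s['eef_pos'],s['tool_rot'],s['qpos'].round(2),s['width'],s['gripper_force'],s['force'])
print(swing(0,-0.524,12))
E
```

```text
[ 366.06372095 -281.11732292   63.20358853] [-3.14075510e+00  1.42319654e-01 -6.73042519e-04] [ 0.45  0.73  0.13  2.08 -0.03  0.46 -0.98] 12.952567128370228 58.46551716327667 [-0.76291924  0.56438563  1.45347825]
0.000 -0.014 -0.000 0.004 0.000 0.028 1.000;0.001 -0.028 -0.000 0.008 0.000 0.055 1.000;0.003 -0.041 -0.000 0.012 0.000 0.083 1.000;0.005 -0.055 -0.001 0.016 0.000 0.110 1.000;0.007 -0.069 -0.001 0.020 0.000 0.138 1.000;0.011 -0.082 -0.001 0.024 0.000 0.165 1.000;0.014 -0.095 -0.002 0.028 0.000 0.193 1.000;0.019 -0.108 -0.003 0.032 0.000 0.220 1.000;0.024 -0.121 -0.003 0.035 0.000 0.248 1.000;0.029 -0.134 -0.004 0.039 0.000 0.275 1.000;0.035 -0.146 -0.005 0.043 0.000 0.303 1.000;0.042 -0.158 -0.006 0.047 0.000 0.330 1.000
```

>>> move_arm(rows="0 -0.007 0 0.002 0 0.014 1;0 -0.014 0 0.004 0 0.028 1;0.001 -0.028 0 0.008 0 0.055 1;0.003 -0.041 0 0.012 0 0.083 1;0.005 -0.055 -0.001 0.016 0 0.11 1;0.007 -0.069 -0.001 0.02 0 0.138 1;0.011 -0.082 -0.001 0.024 0 0.165 1;0.014 -0.095 -0.002 0.028 0 0.193 1;0.019 -0.108 -0.003 0.032 0 0.22 1;0.024 -0.121 -0.003 0.035 0 0.248 1;0.027 -0.128 -0.003 0.037 0 0.262 1;0.027 -0.128 -0.003 0.037 0 0.262 1")

```text
clock: 31.72
eef_pos: [374.6, -241.0, 63.2]
tool_rot: [-3.14, 0.144, -0.418]
force: [-2.3, 2.6, 5.5]
width: 13.2
gripper_force: 59.3
```

Run:
```python
from swing import *
s=read_state();p=s['eef_pos'];print(p,s['tool_rot'],s['qpos'].round(2),s['width'],s['force'])
a=np.arctan2(p[1]+280.5,p[0]-461.4);a=(a-np.pi+np.pi)%(2*np.pi)-np.pi;print(a, np.hypot(p[1]+280.5,p[0]-461.4))
print(swing(-0.42,-0.524,4))
```

```text
[ 374.60272913 -241.0078666    63.18302154] [-3.14046974  0.14390366 -0.41750479] [ 0.38  0.73  0.18  2.1  -0.23  0.48 -1.25] 13.176632085972951 [-2.3009655   2.64585724  5.54813809]
-0.42699817674039364 95.35929336077048
0.000 -0.008 -0.000 0.002 0.000 0.016 1.000;0.000 -0.016 -0.000 0.005 0.000 0.033 1.000;0.001 -0.025 -0.000 0.007 0.000 0.049 1.000;0.002 -0.033 -0.000 0.009 0.000 0.066 1.000
```

>>> move_arm(rows="0 -0.008 0 0.002 0 0.016 1;0 -0.016 0 0.005 0 0.033 1;0.001 -0.025 0 0.007 0 0.049 1;0.002 -0.033 0 0.009 0 0.066 1;0.002 -0.033 0 0.009 0 0.066 1;0.002 -0.033 0 0.009 0 0.066 1")

```text
clock: 32.22
eef_pos: [378.7, -232.9, 63.2]
tool_rot: [3.141, 0.144, -0.522]
force: [-4.5, 0.7, 7.4]
width: 12.9
gripper_force: 59.5
```

>>> move_arm(rows="0 0 0 0 0 0 0.3;0 0 0 0 0 0 0;0 0 0 0 0 0 0;0 0 0 0 0 0 0;0 0 0 0 0 0 0;0 0 -0.1 0 0 0 0;0 0 -0.2 0 0 0 0;0 0 -0.3 0 0 0 0;0 0 -0.42 0 0 0 0;0 0 -0.42 0 0 0 0;0 0 -0.42 0 0 0 0")

```text
clock: 33.13
eef_pos: [396.7, -243.4, 189.3]
tool_rot: [3.141, 0.136, -0.52]
force: [-0.3, 0.5, -1.2]
width: 42.8
gripper_force: 0.0
```

Run:
```python
from held import *
s=read_state();p=s['eef_pos'];print(p,s['tool_rot'],s['qpos'].round(2),s['width'],s['force'])
d=grab('wrist');t=grab('top');sc=grab('scene');save(d,'w14.png')
for b in blobs(d,82):print(b)
cv2.imwrite("pics/m14.png",np.vstack([np.hstack([cv2.resize(t["img"][100:300,290:510],(400,364),interpolation=2),cv2.resize(sc["img"][180:380,130:350],(400,364),interpolation=2)]),cv2.resize(d["img"][:,20:620],(800,533))[:236]])[:,:,::-1])
print(step((438,0,150),(np.pi,0,np.pi/2)))
```

```text
[ 396.72036241 -243.41642634  189.26668596] [ 3.14093203  0.13627028 -0.51989068] [ 0.29  0.53  0.3   1.97 -0.2   0.81 -1.39] 42.815121349747265 [-0.349973    0.53559439 -1.21458437]
([301.9, 37.1], 209, [25, 10], [501.8, -289.3])
([370.4, 56.2], 68, [4, 48], [466.8, -324.3])
([412.3, 42.1], 193, [23, 11], [462.7, -357.0])
([195.8, 47.3], 158, [21, 10], [539.1, -220.9])
([392.3, 72.6], 384, [24, 43], [449.1, -333.0])
([351.6, 65.3], 731, [27, 39], [467.1, -309.3])
([237.9, 60.5], 270, [20, 19], [511.8, -242.2])
([452.3, 65.4], 266, [18, 20], [434.6, -378.1])
([381.0, 285.0], 61, [12, 16], [280.2, -244.6])
([257.2, 284.7], 65, [13, 14], [339.4, -141.7])
([496.2, 380.0], 68, [13, 13], [-31.7, -326.8])
([597.9, 396.1], 58, [11, 10], [-602.0, -648.0])
[-0.255 -0.772  0.16  -0.095  0.056 -1.328]
```

View pics/m14.png

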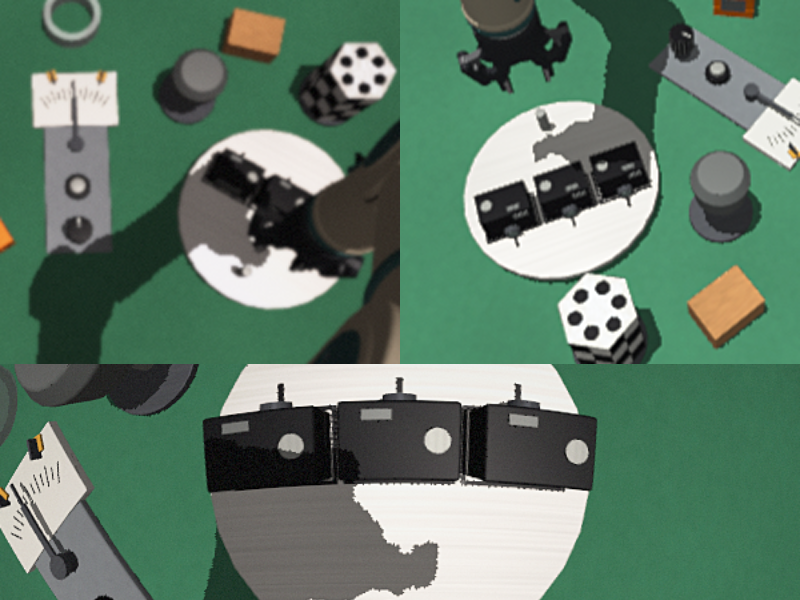

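The lower view shows all three cameras still in line with their ticks. The dials at (434.6,-378.1) and (511.8,-242.2) give a table angle of −0.517, which is the −0.524 detent. Next the aim unit.

Run:
```python
from h import *
print(step((470,-120,210),(np.pi,0,0.5)))
```

```text
[ 0.005 -0.478 -0.08  -0.046  0.084 -0.648]
```

>>> move_arm(rows="0 -0.05 -0.08 -0.006 0.01 -0.079 0;0 -0.1 -0.08 -0.012 0.02 -0.158 0;0 -0.16 -0.08 -0.018 0.03 -0.237 0;0 -0.22 -0.08 -0.024 0.04 -0.316 0;0 -0.3 -0.08 -0.03 0.05 -0.395 0;0 -0.36 -0.08 -0.035 0.06 -0.474 0;0 -0.42 -0.08 -0.04 0.07 -0.553 0;0.005 -0.478 -0.08 -0.046 0.084 -0.648 0;0.005 -0.478 -0.08 -0.046 0.084 -0.648 0;0.005 -0.478 -0.08 -0.046 0.084 -0.648 0")

```text
clock: 34.12
eef_pos: [469.7, -120.1, 209.9]
tool_rot: [-3.142, 0.0, 0.5]
force: [-0.8, 0.0, -0.6]
width: 42.6
gripper_force: 0.0
```

>>> move_arm(rows="0.05 -0.02 0 0 0 -0.079 0;0.1 -0.05 0 0 0 -0.158 0;0.15 -0.08 0 0 0 -0.237 0;0.2 -0.11 0 0 0 -0.316 0;0.26 -0.14 0 0 0 -0.395 0;0.32 -0.17 0 0 0 -0.474 0;0.38 -0.2 0 0 0 -0.553 0;0.426 -0.223 0.033 0 0 -0.682 0;0.426 -0.223 0.033 0 0 -0.682 0;0.426 -0.223 0.033 0 0 -0.682 0;0.426 -0.223 0.033 0 0 -0.682 0")

```text
clock: 35.03
eef_pos: [550.1, -2.5, 200.3]
tool_rot: [3.142, 0.002, 1.565]
force: [-0.1, 0.4, -0.1]
width: 42.8
gripper_force: 0.0
```

Run:
```python
from held import *
import pickle
s=read_state();print(s['eef_pos'],s['tool_rot'],s['qpos'].round(2))
d=grab('wrist');pickle.dump(d,open('w15.pkl','wb'))
p=proj(d,[[400,-60,10],[400,60,10],[690,-60,10],[690,60,10]]);lo=np.maximum(p.min(0)-15,0).astype(int);hi=np.minimum(p.max(0)+15,[640,400]).astype(int);print(lo,hi)
c=d["img"][lo[1]:hi[1],lo[0]:hi[0],::-1];k=800/c.shape[1];print(k);cv2.imwrite("pics/w15.png",cv2.resize(c,None,fx=k,fy=k,interpolation=2)[:600])
```

```text
[550.06986792  -2.48153839 200.26523231] [3.14154514e+00 2.16347935e-03 1.56522199e+00] [ 0.14  0.55 -0.29  1.84  0.22  0.78 -0.26]
[166 110] [463 244]
2.6936026936026938
```

View pics/w15.png

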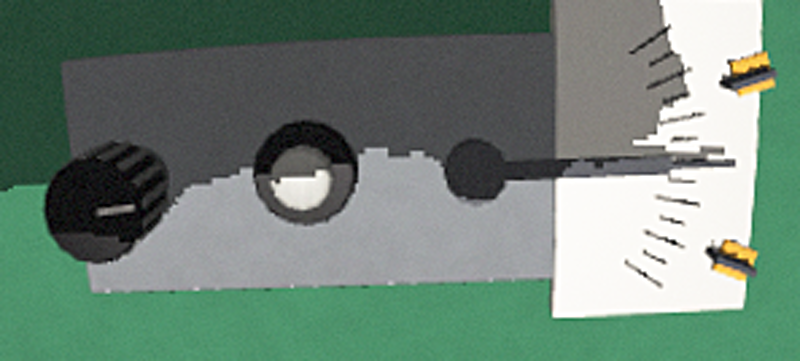

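Crop: knob top (96,212) with its mark at (115,211), button (303,178), pivot (475,170), pointer tip (735,162), left tab inner end (722,80), right tab inner end (706,250).

Run:
```python
from held import *
import pickle
d=pickle.load(open('w15.pkl','rb'))
A=lambda p:np.array(p)/2.6936+[166,110]
Q={}
for n,uv,z in[("knob",(96,212),65),("btn",(303,178),28),("piv",(475,170),27),("tip",(735,162),26),("L",(722,80),26),("R",(706,250),26),("pl1",(62,62),10),("pl2",(90,292),10),("sc1",(763,0),12),("sc2",(745,309),12)]:
    Q[n]=onz(d,A(uv),z)[0];print(n,Q[n].round(1))
for n in "tip","L","R":
    v=Q[n]-Q["piv"];print(n,np.hypot(*v).round(1),np.arctan2(v[1],v[0]).round(3))
print(step((Q["knob"][0],Q["knob"][1],120),(np.pi,0,np.pi/2)))
```

```text
knob [441.5   5. ]
btn [509.6   7. ]
piv [573.3   9.4]
tip [675.6  13.3]
L [667.7  45.1]
R [666.7 -22.6]
pl1 [409.3  53.1]
pl2 [411.3 -45.4]
sc1 [689.4  76.8]
sc2 [693.7 -54.1]
tip 102.3 0.038
L 100.9 0.362
R 98.7 -0.33
[ 0.024 -0.363  0.268  0.001  0.001 -0.003]
```

>>> move_arm(rows="0.002 -0.04 0 0 0 -0.079 -0.35;0.005 -0.08 0 0 0 -0.158 -0.35;0.01 -0.12 0 0 0 -0.237 -0.35;0.01 -0.16 0 0 0 -0.316 -0.35;0.015 -0.2 0.05 0 0 -0.395 -0.35;0.02 -0.24 0.1 0 0 -0.474 -0.35;0.024 -0.28 0.15 0 0 -0.553 -0.35;0.024 -0.32 0.2 0 0 -0.632 -0.35;0.024 -0.363 0.25 0 0 -0.711 -0.35;0.024 -0.363 0.3 0 0 -0.79 -0.35;0.024 -0.363 0.333 0 0 -0.83 -0.35;0.024 -0.363 0.333 0 0 -0.83 -0.35")

```text
clock: 36.08
eef_pos: [440.8, 5.0, 99.6]
tool_rot: [-3.139, -0.0, 2.872]
force: [-0.1, -0.1, -0.1]
width: 57.4
gripper_force: 0.0
```

Run:
```python
from held import *
import pickle
s=read_state();print(s['eef_pos'],s['tool_rot'],s['qpos'].round(3))
d=grab('wrist');save(d,'w16.png')
print(proj(d,[[441.5,5,65]]))
print(step((441.5,5,70),(np.pi,0,2.87)))
```

```text
[440.80487326   4.95134233  99.63366403] [-3.13901702e+00 -2.48131760e-04  2.87249618e+00] [ 0.259  0.642 -0.487  2.201  0.699  0.454  0.512]
[[318.82321715 245.70152385]]
[-0.    -0.001  0.102 -0.001  0.001  0.   ]
```

>>> move_arm(rows="0 0 0.04 0 0 0 -0.35;0 0 0.08 0 0 0 -0.35;0 0 0.12 0 0 0 -0.35;0 0 0.12 0 0 0 -0.35;0 0 0.12 0 0 0 -0.35;0 0 0.12 0 0 0 -0.35")

```text
clock: 36.63
eef_pos: [442.9, 6.2, 65.9]
tool_rot: [-3.141, 0.004, 2.873]
force: [0.2, 0.1, -0.7]
width: 57.8
gripper_force: 0.0
```

Run:
```python
from held import *
s=read_state();print(s['eef_pos'],s['tool_rot'],s['qpos'].round(3),s['force'])
```

```text
[442.94632833   6.20817121  65.85475338] [-3.1412163   0.00419633  2.8730559 ] [ 0.188  0.7   -0.389  2.218  0.785  0.356  0.435] [ 0.1594369   0.05933638 -0.73158383]
```

>>> move_arm(rows="-0.002 -0.003 0.012 0 0 0 -0.35;-0.002 -0.003 0.012 0 0 0 -0.35;-0.002 -0.003 0.012 0 0 0 0.2;-0.002 -0.003 0.012 0 0 0 1;-0.002 -0.003 0.012 0 0 0 1;-0.002 -0.003 0.012 0 0 0 1;-0.002 -0.003 0.012 0 0 0 1;-0.002 -0.003 0.012 0 0 0 1")

```text
clock: 37.3
eef_pos: [442.2, 3.3, 62.1]
tool_rot: [-3.137, 0.003, 2.873]
force: [-1.9, -3.5, 9.6]
width: 35.9
gripper_force: 58.8
```

>>> move_arm(rows="0 0 0 0 0 0.04 1;0 0 0 0 0 0.1 1;0 0 0 0 0 0.17 1;0 0 0 0 0 0.24 1;0 0 0 0 0 0.31 1;0 0 0 0 0 0.38 1;0 0 0 0 0 0.45 1;0 0 0 0 0 0.5 1;0 0 0 0 0 0.5 1")

```text
clock: 38.05
eef_pos: [440.4, 1.0, 62.1]
tool_rot: [-3.136, 0.006, 2.082]
force: [-2.8, -7.9, 12.0]
width: 35.8
gripper_force: 58.9
```

```bash
cat > ptr.py <<'E'
from held import *
import sys
s=read_state();print(s['eef_pos'],s['tool_rot'],s['qpos'].round(3),s['force'],s['width'])
PIV=np.array([573.3,9.4]);
def angle(d,z):
    "dark pointer direction on the ring r=78..96 about pivot, tabs excluded by r"
    out=[]
    th=np.linspace(-.6,.7,521)
    g=cv2.GaussianBlur(cv2.cvtColor(d["img"],cv2.COLOR_RGB2GRAY),(0,0),0.6).astype(np.float32)
    acc=[]
    for r in np.arange(86,99,1.5):
        X=np.c_[PIV+r*np.c_[np.cos(th),np.sin(th)],np.full(len(th),z)];p=proj(d,X).astype(np.float32)
        acc.append(cv2.remap(g,p[:,0].reshape(1,-1),p[:,1].reshape(1,-1),1)[0])
    m=np.median(acc,0);i=np.argsort(m)[:6];return th[i].round(3),m[i].round(0)
for n in ("wrist","top","scene"):
    d=grab(n);print(n,*angle(d,26),proj(d,[[675,13,26]]).round())
E
python3 ptr.py
```

```text
[440.42769005   0.98926843  62.08973394] [-3.13591597  0.00603416  2.0820764 ] [ 0.069  0.688 -0.205  2.224  0.523  0.278 -0.086] [-2.82491556 -7.90733189 12.02287059] 35.82260505095257
wrist [-0.23  -0.233 -0.235 -0.238 -0.228 -0.24 ] [27. 27. 27. 28. 29. 29.] [[548. 337.]]
top [-0.06  -0.063 -0.065 -0.068 -0.058 -0.07 ] [160. 160. 161. 161. 162. 162.] [[330. 143.]]
scene [-0.078 -0.08  -0.083 -0.075 -0.088 -0.085] [131. 131. 132. 132. 132. 132.] [[354. 249.]]
```

The pointer is at about −0.065, as the 0.79 rad turn predicts. I'll open, turn the hand back around the knob in place, and take one long stroke on the side where joint 6 has room.

>>> move_arm(rows="0 0 0 0 0 0 0;0 0 0 0 0 0 -0.35;0 0 0 0 0 0 -0.35;0 0 0 0 0 0 -0.35;0.005 0 0 0 0 -0.079 -0.35;0.007 0 0 0 0 -0.158 -0.35;0.007 0 0 0 0 -0.237 -0.35;0.007 0 0 0 0 -0.316 -0.35;0.007 0 0 0 0 -0.395 -0.35;0.007 0 0 0 0 -0.474 -0.35;0.007 0 0 0 0 -0.553 -0.35;0.007 0 0 0 0 -0.632 -0.35")

```text
clock: 39.2
eef_pos: [441.9, 7.6, 61.4]
tool_rot: [-3.141, 0.003, 3.089]
force: [-0.8, -0.4, -0.6]
width: 57.5
gripper_force: 0.0
```

>>> move_arm(rows="0 0 0 0 0 -0.079 -0.35;0 0 0 0 0 -0.158 -0.35;0 0 0 0 0 -0.237 -0.35;0 0 0 0 0 -0.316 -0.35;0 0 0 0 0 -0.395 -0.35;0 0 0 0 0 -0.474 -0.35;0 0 0 0 0 -0.553 -0.35;0 0 0 0 0 -0.632 -0.35;0 0 0 0 0 -0.632 -0.35;0 0 0 0 0 -0.632 -0.35")

```text
clock: 40.03
eef_pos: [441.7, 7.4, 61.3]
tool_rot: [-3.139, 0.001, -2.212]
force: [0.3, -0.9, 0.3]
width: 57.6
gripper_force: 0.0
```

```bash
python3 ptr.py; python3 -c "
from h import *
print(step((441,4,62),(np.pi,0,tool() is None or R.from_matrix(tool()[:3,:3]).as_euler('xyz')[2])))"
```

```text
[441.65640923   7.42531837  61.28746363] [-3.13949858e+00  1.21304989e-03 -2.21168710e+00] [ 0.388  0.785 -0.704  2.216  1.09   0.543  1.325] [ 0.25669909 -0.87429308  0.30721264] 57.64023358985336
wrist [ 0.5    0.497  0.495  0.492  0.49  -0.06 ] [14. 14. 15. 15. 16. 16.] [[126. 371.]]
top [-0.06  -0.063 -0.065 -0.068 -0.058 -0.07 ] [172. 172. 173. 173. 174. 174.] [[330. 143.]]
scene [-0.078 -0.08  -0.088 -0.075 -0.083 -0.085] [133. 133. 133. 133. 134. 134.] [[354. 249.]]
[ 0.01  -0.005 -0.002 -0.002  0.    -0.   ]
```

>>> move_arm(rows="0.01 -0.007 0 0 0 0 -0.35;0.01 -0.007 0 0 0 0 0.2;0.01 -0.007 0 0 0 0 1;0.01 -0.007 0 0 0 0 1;0.01 -0.007 0 0 0 0 1;0.01 -0.007 0 0 0 0 1;0.01 -0.007 0 0 0 0 1")

```text
clock: 40.77
eef_pos: [439.1, 4.8, 61.8]
tool_rot: [3.141, -0.0, -2.208]
force: [-7.1, 3.4, 8.8]
width: 35.6
gripper_force: 58.9
```

>>> move_arm(rows="0 0 0 0 0 0.04 1;0 0 0 0 0 0.1 1;0 0 0 0 0 0.17 1;0 0 0 0 0 0.24 1;0 0 0 0 0 0.31 1;0 0 0 0 0 0.38 1;0 0 0 0 0 0.45 1;0 0 0 0 0 0.52 1;0 0 0 0 0 0.59 1;0 0 0 0 0 0.66 1;0 0 0 0 0 0.7 1;0 0 0 0 0 0.7 1")

```text
clock: 41.77
eef_pos: [439.4, 4.0, 61.8]
tool_rot: [-3.14, 0.0, 2.973]
force: [-5.9, 1.7, 9.4]
width: 36.0
gripper_force: 59.4
```

```bash
python3 ptr.py
```

```text
[439.39604233   3.97302477  61.75974509] [-3.13971677e+00  2.34447512e-04  2.97307707e+00] [ 0.221  0.716 -0.433  2.224  0.862  0.373  0.461] [-5.88469237  1.69799664  9.37584633] 36.03014921281916
wrist [-0.6   -0.598 -0.595 -0.592 -0.59  -0.588] [0. 0. 0. 0. 0. 0.] [[366. 440.]]
top [-0.215 -0.213 -0.218 -0.21  -0.22  -0.208] [175. 176. 177. 178. 179. 180.] [[330. 143.]]
scene [-0.22  -0.223 -0.218 -0.225 -0.215 -0.228] [102. 102. 102. 102. 103. 104.] [[354. 249.]]
```

>>> move_arm(rows="0 0 0 0 0 0.04 1;0 0 0 0 0 0.1 1;0 0 0 0 0 0.17 1;0 0 0 0 0 0.24 1;0 0 0 0 0 0.31 1;0 0 0 0 0 0.38 1;0 0 0 0 0 0.45 1;0 0 0 0 0 0.52 1;0 0 0 0 0 0.54 1;0 0 0 0 0 0.54 1;0 0 0 0 0 0.54 1")

```text
clock: 42.83
eef_pos: [438.9, 3.4, 61.8]
tool_rot: [-3.139, 0.002, 2.127]
force: [-5.4, 1.0, 10.3]
width: 35.9
gripper_force: 59.6
```

>>> move_arm(rows="0 0 0 0 0 0 0;0 0 0 0 0 0 -0.35;0 0 0 0 0 0 -0.35;0 0 0 0 0 0 -0.35;0 0 -0.07 0 0 0 -0.35;0 0 -0.15 0 0 0 -0.35;0 0.1 -0.25 0 0 0 -0.35;0 0.2 -0.35 0 0 0 -0.35;0 0.3 -0.35 0 0 0 -0.35;0 0.3 -0.35 0 0 0 -0.35;0 0.3 -0.35 0 0 0 -0.35")

```text
clock: 43.75
eef_pos: [519.1, 52.0, 166.9]
tool_rot: [3.138, 0.003, 2.128]
force: [-0.7, -0.4, -0.4]
width: 57.6
gripper_force: 0.0
```

```bash
python3 ptr.py; python3 -c "
from h import *
d=grab('wrist');import pickle;pickle.dump(d,open('w17.pkl','wb'))
p=proj(d,[[573,9,26],[666,-22,26],[670,45,26],[690,-50,12]]);print(p.round())
lo=(p.min(0)-30).astype(int);hi=(p.max(0)+30).astype(int);print(lo,hi);print(step((560,0,170),(np.pi,0,np.pi/2)))"
```

```text
[519.13179702  52.03815705 166.90696927] [3.13771769e+00 2.65508823e-03 2.12769137e+00] [ 0.157  0.59  -0.463  1.948  0.404  0.69   0.003] [-0.69508546 -0.39306481 -0.35142984] 57.60209969152804
wrist [-0.43  -0.41  -0.408 -0.412 -0.425 -0.405] [22. 22. 22. 22. 22. 22.] [[420. 295.]]
top [0.7   0.697 0.695 0.692 0.69  0.687] [96. 96. 96. 96. 96. 96.] [[330. 143.]]
scene [-0.325 -0.322 -0.328 -0.32  -0.33  -0.332] [136. 137. 138. 138. 138. 139.] [[354. 249.]]
[[346. 258.]
 [399. 315.]
 [440. 272.]
 [397. 331.]]
[316 227] [469 360]
[-0.219  0.036 -0.014 -0.     0.001  0.354]
```

```bash
python3 -c "
from h import *
print(step((620,-15,140),(np.pi,0,np.pi/2)))"
```

```text
[-0.367  0.179  0.086 -0.     0.001  0.354]
```

>>> move_arm(rows="-0.08 0.04 0 0 0 0.07 -0.35;-0.16 0.08 0 0 0 0.14 -0.35;-0.24 0.12 0.03 0 0 0.21 -0.35;-0.32 0.16 0.06 0 0 0.28 -0.35;-0.367 0.179 0.086 0 0 0.354 -0.35;-0.367 0.179 0.086 0 0 0.354 -0.35;-0.367 0.179 0.086 0 0 0.354 -0.35;-0.367 0.179 0.086 0 0 0.354 -0.35;-0.367 0.179 0.086 0 0 0.354 -0.35")

```text
clock: 44.7
eef_pos: [620.4, -12.9, 141.4]
tool_rot: [3.14, 0.0, 1.574]
force: [0.5, -0.1, 1.0]
width: 57.7
gripper_force: 0.0
```

```bash
python3 -c "
from h import *
d=grab('wrist');import pickle;pickle.dump(d,open('w18.pkl','wb'));print(read_state()['eef_pos'],read_state()['tool_rot'])
p=proj(d,[[573,9,26],[666,-22,26],[685,-40,12]]);print(p.round())
lo=np.maximum(p.min(0)-25,0).astype(int);hi=(p.max(0)+25).astype(int);c=d['img'][lo[1]:hi[1],lo[0]:hi[0],::-1];k=min(800/c.shape[1],600/c.shape[0]);print(lo,hi,k)
cv2.imwrite('pics/w18.png',cv2.resize(c,None,fx=k,fy=k,interpolation=cv2.INTER_CUBIC))
print(step((510,6,110),(np.pi,0,np.pi/2)))"
```

```text
[620.67412878 -13.04676289 141.59816758] [3.13927898e+00 5.89888874e-04 1.57364575e+00]
[[261. 177.]
 [373. 213.]
 [389. 226.]]
[235 151] [414 251] 4.4692737430167595
[ 0.065 -0.369  0.104  0.001  0.     0.002]
```

View pics/w18.png

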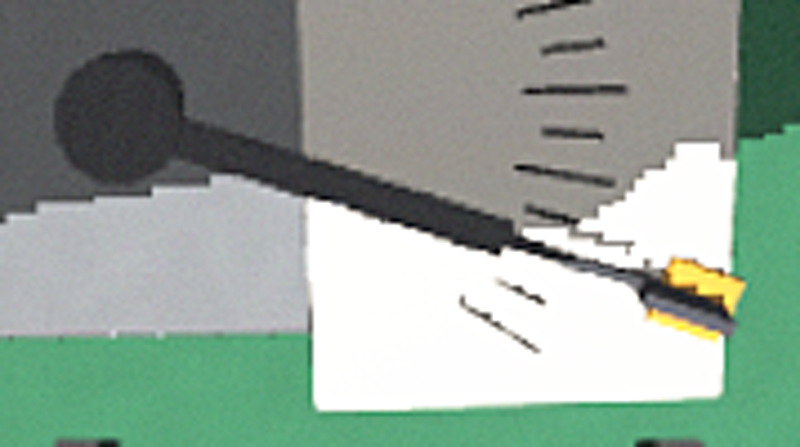

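The pointer's thin tip ends at about (640,282), and the tab blade runs from (643,288) to (735,325), so the tips nearly meet. Checking the angles in numbers.

Run:
```python
from h import *
import pickle
d=pickle.load(open('w18.pkl','rb'));A=lambda p:np.array(p)/4.4693+[235,151]
piv=onz(d,A((119,115)),28)[0];print("piv",piv)
for n,uv,z in[("thick end",(507,238),26),("thin",(575,262),26),("tip",(640,282),26),("blade in",(646,290),26),("blade out",(735,324),26),("blade in32",(646,290),32),("blade out32",(735,324),32)]:
    x=onz(d,A(uv),z)[0];v=x-piv;print(n,x.round(1),np.hypot(*v).round(1),np.arctan2(v[1],v[0]).round(4))
```

```text
piv [574.10985562   9.62734976]
thick end [645.  -14.2] 74.8 -0.3244
thin [658.  -18.9] 88.6 -0.3279
tip [670.8 -22.9] 102.0 -0.325
blade in [672.  -24.6] 103.7 -0.3359
blade out [690.3 -31.7] 123.3 -0.3414
blade in32 [670.7 -22.3] 101.8 -0.3194
blade out32 [688.6 -29.3] 120.9 -0.3276
```

The pointer is at −0.326 against the tab at −0.33 to −0.34, so the tips are about 2 mm apart, mostly the built-in 2 mm radial gap. That is in place. Now the button.

>>> move_arm(rows="0.01 -0.08 0 0 0 0 0.5;0.03 -0.18 0.02 0 0 0 1;0.05 -0.28 0.06 0 0 0 1;0.065 -0.369 0.104 0 0 0 1;0.065 -0.369 0.104 0 0 0 1;0.065 -0.369 0.104 0 0 0 1;0.065 -0.369 0.104 0 0 0 1;0.065 -0.369 0.104 0 0 0 1")

```text
clock: 45.42
eef_pos: [512.6, 5.6, 110.3]
tool_rot: [3.136, 0.001, 1.571]
force: [0.1, 0.8, -0.3]
width: -0.1
gripper_force: 0.0
```

```bash
python3 -c "
from held import *
s=read_state();print(s['eef_pos'],s['tool_rot'],s['width'])
d=grab('wrist')
g=cv2.cvtColor(d['img'],cv2.COLOR_RGB2GRAY)
print(proj(d,[[509.6,7,28]]))
for lo in (100,160,200):
  m=(g>lo).astype(np.uint8);n,l,st,c=cv2.connectedComponentsWithStats(m)
  for i in range(1,n):
    if 100<st[i,4]<3000 and np.hypot(*(c[i]-proj(d,[[509.6,7,28]])[0]))<60: print(lo,c[i],st[i],onz(d,c[i],28))
print(step((509.6,7,36),(np.pi,0,np.pi/2)))"
```

```text
[512.59175663   5.57716198 110.34829548] [3.13611128e+00 8.19509368e-04 1.57130703e+00] -0.1496299234582517
[[314.32057278 214.80043962]]
100 [308.29435484 222.62096774] [297 214  26  17 248] [[505.17248007   0.91649324]]
160 [261.41847826 219.98913043] [238 210  50  29 184] [[470.63245529   2.86619191]]
160 [307.86602871 222.215311  ] [298 214  24  16 209] [[504.86328259   1.23501718]]
200 [307.61676647 221.95808383] [298 215  24  15 167] [[504.6836681    1.43682556]]
[ 0.005 -0.011  0.247  0.003  0.001  0.   ]
```

>>> move_arm(rows="0.001 -0.015 0.06 0 0 0 1;0.001 -0.015 0.12 0 0 0 1;0.001 -0.015 0.18 0 0 0 1;0.001 -0.015 0.21 0 0 0 1;0.001 -0.015 0.22 0 0 0 1;0.001 -0.015 0.23 0 0 0 1;0.001 -0.015 0.24 0 0 0 1;0.001 -0.015 0.247 0 0 0 1;0.001 -0.015 0.247 0 0 0 1;0.001 -0.015 0.247 0 0 0 1")

```text
clock: 46.3
eef_pos: [506.7, 5.5, 39.4]
tool_rot: [3.137, 0.003, 1.571]
force: [-7.6, 0.4, 36.5]
width: 0.4
gripper_force: 18.3
```

36 N means it is against something solid. I back off in small steps to see how far the 4 N spring range extends.

>>> move_arm(rows="0 0 -0.008 0 0 0 1;0 0 -0.008 0 0 0 1;0 0 -0.008 0 0 0 1")

```text
clock: 46.55
eef_pos: [506.8, 5.5, 39.9]
tool_rot: [3.138, 0.002, 1.571]
force: [-4.0, 0.0, 14.1]
width: 0.4
gripper_force: 7.3
```

>>> move_arm(rows="0 0 -0.006 0 0 0 1;0 0 -0.006 0 0 0 1;0 0 -0.006 0 0 0 1")

```text
clock: 46.8
eef_pos: [506.8, 5.5, 40.5]
tool_rot: [3.138, 0.001, 1.571]
force: [-2.1, 0.7, 3.3]
width: -0.2
gripper_force: 1.8
```

>>> move_arm(rows="0 0 -0.005 0 0 0 1;0 0 -0.005 0 0 0 1;0 0 -0.005 0 0 0 1")

```text
clock: 47.05
eef_pos: [506.8, 5.5, 41.3]
tool_rot: [3.139, 0.001, 1.571]
force: [-0.7, -0.3, 2.3]
width: -0.2
gripper_force: 1.6
```

>>> move_arm(rows="0 0 -0.006 0 0 0 1;0 0 -0.006 0 0 0 1;0 0 -0.006 0 0 0 1")

```text
clock: 47.3
eef_pos: [506.8, 5.5, 43.0]
tool_rot: [3.139, 0.001, 1.571]
force: [0.4, -0.4, 2.1]
width: -0.1
gripper_force: 1.1
```

>>> move_arm(rows="0 0 -0.006 0 0 0 1;0 0 -0.006 0 0 0 1;0 0 -0.006 0 0 0 1")

```text
clock: 47.55
eef_pos: [506.8, 5.5, 44.8]
tool_rot: [3.138, 0.001, 1.571]
force: [0.1, -0.9, 0.9]
width: 0.3
gripper_force: 0.6
```

>>> move_arm(rows="0 0 -0.006 0 0 0 1;0 0 -0.006 0 0 0 1;0 0 -0.006 0 0 0 1")

```text
clock: 47.8
eef_pos: [506.6, 5.8, 46.6]
tool_rot: [3.139, 0.001, 1.571]
force: [0.2, -0.5, 0.1]
width: 0.2
gripper_force: 0.0
```

The 5 mm spring range (40.3 to 45.5) shows the button went fully down. Before going on I check numerically that no camera was knocked.

```bash
cat > chk.py <<'E'
from held import *
import sys
a=float(sys.argv[1])
c,s=np.cos(a),np.sin(a);Rm=np.array([[c,-s],[s,c]]);C=np.array([461.4,-280.])
for n in sys.argv[2:]:
    d=grab(n);g=cv2.cvtColor(d["img"],cv2.COLOR_RGB2GRAY).astype(float)
    for k,y in(("pad0",-78),("pad1",0),("pad2",78)):
        for nm,o in(("dial",(1,-20.2)),("slot",(15.2,12.2))):
            X=C+Rm@np.array([25+o[0],y+o[1]]);p=proj(d,[[*X,82]])[0]
            u,v=np.round(p).astype(int);w=g[v-7:v+8,u-7:u+8]
            if w.size<225: continue
            t=np.clip(w-70,0,None)
            # blob nearest the expected place
            m=(w>(70 if n!="top" else 80)).astype(np.uint8);nn,l,st,cc=cv2.connectedComponentsWithStats(m)
            b=[(np.hypot(*(cc[i]-7)),st[i,4],cc[i]+[u-7,v-7]) for i in range(1,nn) if st[i,4]<120]
            if b:
                b=min(b,key=lambda t:t[0]);e=onz(d,b[2],82)[0]-X;print(n,k,nm,"err mm",e.round(1),"area",b[1])
            else: print(n,k,nm,"none",w[7,7])
E
python3 chk.py -0.524 top scene; python3 ptr.py | tail -2; python3 -c "
from h import *
print(read_state()['qpos'].round(2));print(step((470,-120,200),(np.pi,0,0.5)))"
```

```text
top pad0 dial err mm [16.7 17.2] area 2
top pad0 slot err mm [ -0.8 -14.6] area 47
top pad1 dial none 164.0
top pad1 slot none 168.0
top pad2 dial none 166.0
top pad2 slot none 157.0
scene pad0 dial err mm [-3.3  1.3] area 36
scene pad0 slot err mm [-3.   0.6] area 24
scene pad1 dial err mm [-5.5 -2.3] area 39
scene pad1 slot err mm [-2.9 -7.5] area 21
scene pad2 dial err mm [-7.3  6.5] area 115
scene pad2 slot none 31.0
top [-0.41  -0.408 -0.405 -0.418 -0.415 -0.412] [66. 66. 66. 66. 66. 66.] [[330. 143.]]
scene [-0.325 -0.322 -0.328 -0.32  -0.33  -0.332] [135. 136. 136. 136. 137. 137.] [[354. 249.]]
[ 0.06  0.76 -0.19  2.06  0.38  0.36 -0.43]
[-0.419 -0.121 -0.511  0.002 -0.     0.682]
```

>>> move_arm(rows="0 0 -0.1 0 0 0 1;0 0 -0.2 0 0 0 1;0 0 -0.3 0 0 0 1;-0.06 -0.02 -0.4 0 0 0.079 0.5;-0.12 -0.04 -0.511 0 0 0.158 0;-0.18 -0.05 -0.511 0 0 0.237 0;-0.24 -0.07 -0.511 0 0 0.316 0;-0.3 -0.09 -0.511 0 0 0.395 0;-0.36 -0.11 -0.511 0 0 0.474 0;-0.419 -0.121 -0.511 0 0 0.553 0;-0.419 -0.121 -0.511 0 0 0.632 0;-0.419 -0.121 -0.511 0 0 0.682 0")

```text
clock: 49.05
eef_pos: [469.3, -121.4, 200.0]
tool_rot: [3.139, -0.001, 0.491]
force: [-0.0, -0.1, -0.6]
width: 42.4
gripper_force: 0.0
```

```bash
python3 -c "
from h import *
print(read_state()['eef_pos'],read_state()['tool_rot']);print(step((390,-239,180),(np.pi,0.142,-0.52)))"; python3 chk.py -0.524 top scene wrist
```

```text
[ 469.34110568 -121.36807656  199.97468795] [ 3.13891711e+00 -1.31800289e-03  4.91051409e-01]
[-0.418  0.221  0.067  0.047 -0.084  0.642]
top pad0 dial none 111.0
top pad0 slot none 110.0
top pad1 dial none 99.0
top pad1 slot none 93.0
top pad2 dial err mm [  3.8 -13.5] area 55
top pad2 slot err mm [ 16.4 -17.3] area 6
scene pad0 dial err mm [-2.5  1.1] area 35
scene pad0 slot err mm [-2.1  0.5] area 25
scene pad1 dial err mm [-5.  -2.6] area 36
scene pad1 slot err mm [-2.5 -6.8] area 21
scene pad2 dial err mm [-7.6  6.6] area 111
scene pad2 slot none 30.0
wrist pad0 dial err mm [ 2.4 -1. ] area 37
wrist pad0 slot err mm [-0.8  0.3] area 49
wrist pad1 dial err mm [-2.7 -3.4] area 96
wrist pad1 slot err mm [-0.1 -5.9] area 59
wrist pad2 dial err mm [-3.   5.2] area 3
wrist pad2 slot none 44.0
```

The camera on pad1 looks shifted by about 5 mm, and the dial on pad2 was not found. One may have been knocked, so I list the blobs nearby.

Run:
```python
from held import *
C=np.array([461.4,-280.]);a=-0.524;Rm=np.array([[np.cos(a),-np.sin(a)],[np.sin(a),np.cos(a)]])
for n in("wrist","scene"):
    d=grab(n);g=cv2.cvtColor(d["img"],cv2.COLOR_RGB2GRAY)
    seen=set()
    for th in(60,90,130,170):
        nn,l,st,cc=cv2.connectedComponentsWithStats((g>th).astype(np.uint8))
        for i in range(1,nn):
            X=onz(d,cc[i],82)[0];q=Rm.T@(X-C)
            if 15<st[i,4]<400 and abs(q[0])<130 and abs(q[1])<170:
                print(n,th,cc[i].round(1),st[i,2:5],"pad frame",(q-[25,0]).round(1))
    # dark region map in the pad frame at z=82 (coarse): mean brightness
    print(n)
    for x in range(60,-50,-10):
        row=[]
        for y in range(130,-131,-10):
            p=proj(d,[[*(C+Rm@[25+x,y]),82]])[0];u,v=np.round(p).astype(int);row.append(f"{g[v,u]:3d}" if 0<=v<400 and 0<=u<640 else "  .")
        print(f"{x:4d}"," ".join(row))
```

```text
wrist 60 [486.  194.7] [  9  18 102] pad frame [36.5 69.4]
wrist 60 [480.1 230.3] [ 13  15 148] pad frame [18.3 39.2]
wrist 60 [488.8 256.5] [ 7 15 74] pad frame [17.8  5.4]
wrist 60 [481.6 286.3] [ 12  12 111] pad frame [ -0.4 -25.2]
wrist 60 [452.9 287.5] [ 7 10 32] pad frame [-29.4  -5.2]
wrist 60 [500.6 303.6] [ 7 12 52] pad frame [ 14.4 -66.1]
wrist 60 [497.9 324.8] [ 8  6 30] pad frame [  3.8 -97.6]
wrist 60 [454.4 336.4] [10 13 47] pad frame [-49.6 -74.7]
wrist 90 [452.5  88.7] [ 8  8 18] pad frame [ 47.2 169.8]
wrist 90 [485.9 194.8] [ 8 17 83] pad frame [36.4 69.3]
wrist 90 [480.2 230.3] [ 13  14 135] pad frame [18.3 39.1]
wrist 90 [436.9 246.8] [ 20  50 267] pad frame [-27.3  48.8]
wrist 90 [488.9 256.5] [ 7 14 64] pad frame [17.8  5.4]
wrist 90 [481.7 286.2] [ 12  12 101] pad frame [ -0.2 -25.2]
wrist 90 [452.8 287.4] [ 7 10 31] pad frame [-29.4  -5. ]
wrist 90 [500.5 303.6] [ 6 12 44] pad frame [ 14.4 -65.9]
wrist 90 [497.9 324.8] [ 6  6 26] pad frame [  3.8 -97.5]
wrist 90 [454.3 336.6] [ 8 11 31] pad frame [-49.9 -74.7]
wrist 130 [486.4 193.1] [ 7 15 30] pad frame [37.5
[... 3312 characters left out ...]
35  40  30  54 245 118
  10 125 241  99 250  33  33  33  36  33 133  35  38  34  48  37  36  37  64  39  76 122  38  40  36  70 243 116
   0 154 241 186 204 236 187 187 142  32  33  37  35  35  38  37 196 165 188  38  38  37  37  78 192  88 240 116
 -10 115 241 242 242 242 242 241 241 242 242 175  27  36  34  37  92  37 250  36  35  36  35  33  96 124 241 116
 -20 116 240 241 242 241 242 242 241 240 240 241 248 229 209 105 103  92 241 135  56  99 107  56 107 210 241 120
 -30 118 243 241 241 242 243 243 242 241 242 241 241 241 241 241 241 241 239 239 239 238 237 237 237 237 177 118
 -40 122 220 238 239 239 239 240 239 238 238 237 236 237 237 237 236 237 237 237 237 236 236 236 236 235 143 119
```

The pad2 camera was knocked to about (20,−19) mm off its place (yaw −0.12), and pad1's was nudged to (1,−5). Mending both, then pressing again.

Run:
```python
from held import *
print(step((530,-251,125),(np.pi,0,0.923)))
```

```text
[-0.036  0.48   0.251  0.002 -0.001 -0.268]
```

>>> move_arm(rows="-0.01 0.08 0 0 0 -0.07 -0.35;-0.02 0.18 0 0 0 -0.14 -0.35;-0.03 0.28 0 0 0 -0.21 -0.35;-0.036 0.38 0.05 0 0 -0.268 -0.35;-0.036 0.48 0.1 0 0 -0.268 -0.35;-0.036 0.48 0.18 0 0 -0.268 -0.35;-0.036 0.48 0.251 0 0 -0.268 -0.35;-0.036 0.48 0.251 0 0 -0.268 -0.35;-0.036 0.48 0.251 0 0 -0.268 -0.35;-0.036 0.48 0.251 0 0 -0.268 -0.35")

```text
clock: 50.13
eef_pos: [530.3, -251.3, 125.9]
tool_rot: [3.138, -0.001, 0.922]
force: [-0.6, 0.2, 0.2]
width: 57.8
gripper_force: 0.0
```

```bash
cat > loc.py <<'E'
from held import *
import sys
a=float(sys.argv[1]);C=np.array([461.4,-280.]);Rm=np.array([[np.cos(a),-np.sin(a)],[np.sin(a),np.cos(a)]])
s=read_state();print(s['eef_pos'],s['tool_rot'])
d=grab("wrist");g=cv2.cvtColor(d["img"],cv2.COLOR_RGB2GRAY)
for th in(70,110):
    nn,l,st,cc=cv2.connectedComponentsWithStats((g>th).astype(np.uint8))
    for i in range(1,nn):
        X=onz(d,cc[i],82)[0];q=Rm.T@(X-C)-[25,0]
        if 25<st[i,4]<700 and -30<q[0]<55 and abs(q[1])<125: print(th,cc[i].round(1),st[i,2:5],"world",X.round(1),"pad",q.round(1))
E
python3 loc.py -0.524
```

```text
[ 530.28203092 -251.27345759  125.87632329] [ 3.13779082e+00 -1.27157216e-03  9.22099599e-01]
70 [275.3 253.6] [ 17  29 237] world [ 502.  -242.9] pad [-8.4 52.5]
70 [320.1 267.7] [ 23  20 369] world [ 518.4 -267.8] pad [18.2 39.1]
70 [325.8 309.3] [ 10  18 157] world [ 501.3 -296.9] pad [18.   5.4]
70 [306.2 342.2] [ 19  13 190] world [ 470.8 -313.6] pad [ -0.  -24.4]
110 [275.  253.8] [ 16  29 214] world [ 501.8 -242.9] pad [-8.6 52.3]
110 [320.  267.8] [ 23  19 347] world [ 518.3 -267.8] pad [18.1 39. ]
110 [325.5 309. ] [  8  17 136] world [ 501.3 -296.5] pad [17.8  5.7]
110 [306.1 342.3] [ 19  12 170] world [ 470.7 -313.6] pad [ -0.1 -24.5]
```

>>> move_arm(rows="0 0 0.05 0 0 0 -0.35;0 0 0.1 0 0 0 -0.35;0 0 0.15 0 0 0 -0.35;0 0 0.18 0 0 0 -0.35;0 0 0.18 0 0 0 -0.35;0 0 0.18 0 0 0 -0.35;0 0 0.18 0 0 0 1;0 0 0.18 0 0 0 1;0 0 0.18 0 0 0 1;0 0 0.18 0 0 0 1;0 0 0.18 0 0 0 1;0 0 0.18 0 0 0 1")

```text
clock: 51.18
eef_pos: [530.7, -251.9, 72.5]
tool_rot: [3.136, -0.001, 0.921]
force: [0.2, -0.2, 6.6]
width: 42.9
gripper_force: 61.5
```

>>> move_arm(rows="0 0 -0.02 0 0 0 1;0 0 -0.05 0 0 0 1;0.02 -0.03 -0.05 0 0 -0.04 1;0.04 -0.06 -0.05 0 0 -0.079 1;0.054 -0.074 -0.05 0 0 -0.079 1;0.054 -0.074 -0.05 0 0 -0.079 1;0.054 -0.074 -0.02 0 0 -0.079 1;0.054 -0.074 -0.008 0 0 -0.079 1;0.054 -0.074 -0.004 0 0 -0.079 1;0.054 -0.074 -0.004 0 0 -0.079 1;0.054 -0.074 -0.004 0 0 -0.079 1")

```text
clock: 52.1
eef_pos: [522.0, -226.2, 72.4]
tool_rot: [3.138, 0.0, 1.043]
force: [-1.1, 1.5, 6.6]
width: 42.9
gripper_force: 62.4
```

>>> move_arm(rows="0 0 0 0 0 0 -0.35;0 0 0 0 0 0 -0.35;0 0 0 0 0 0 -0.35;0 0 0 0 0 0 -0.35;0 0 -0.08 0 0 0 -0.35;0 0 -0.19 0 0 0 -0.35;-0.1 0 -0.22 0 0 0.03 -0.35;-0.2 0.003 -0.22 0 0 0.072 -0.35;-0.274 0.004 -0.22 0 0 0.072 -0.35;-0.274 0.004 -0.22 0 0 0.072 -0.35;-0.274 0.004 -0.22 0 0 0.072 -0.35;-0.274 0.004 -0.22 0 0 0.072 -0.35")

```text
clock: 53.1
eef_pos: [481.8, -296.3, 137.9]
tool_rot: [3.139, -0.001, 0.932]
force: [-0.9, 1.1, -0.8]
width: 57.5
gripper_force: 0.0
```

```bash
python3 loc.py -0.524; python3 -c "
from h import *
print(step((481.6,-297.4,72),(np.pi,0,0.93)))"
```

```text
[ 481.83125131 -296.26419642  137.92173223] [ 3.13902512e+00 -1.44903492e-03  9.32073789e-01]
70 [306.2 136.3] [ 23  23 404] world [ 511.6 -243. ] pad [-0.  57.2]
70 [307.6 168.6] [ 62  51 631] world [ 500.5 -259.2] pad [-1.6 37.6]
70 [321.1 260.3] [ 21  20 335] world [ 470.  -314.2] pad [ -0.4 -25.3]
70 [399.9 288.9] [12 10 59] world [ 501.  -368.4] pad [ 53.5 -56.7]
70 [347.3 305.9] [ 10  19 147] world [ 462.4 -356.7] pad [ 14.3 -65.9]
70 [332.  339.8] [ 19  14 197] world [ 433.6 -378.1] pad [ -0.  -98.8]
110 [335.1 161.4] [17  9 76] world [ 516.4 -265.5] pad [15.4 40.1]
110 [306.9 163.2] [ 43  12 137] world [ 502.1 -256.3] pad [-1.6 40.9]
110 [382.2 174. ] [ 7 27 67] world [ 535.5 -289. ] pad [43.7 29.2]
110 [276.3 173.4] [ 7 18 39] world [ 483.3 -250. ] pad [-21.   36.9]
110 [285.8 178.5] [ 5 24 39] world [ 486.  -256.1] pad [-15.6  33. ]
110 [287.4 196.7] [ 3 15 31] world [ 479.6 -265.8] pad [-16.3  21.4]
110 [321.1 260.5] [ 21  18 313] world [ 469.9 -314.3] pad [ -0.5 -25.4]
110 [368.2 298.8] [ 23  38 552] world [ 478.1 -360.9] pad [ 29.9 -61.7]
110 [347.3 306.4] [  9  17 122] world [ 462.2 -357.1] pad [ 14.3 -66.4]
110 [332.1 340.1] [ 17  13 177] world [ 433.5 -378.3] pad [  0.  -99.1]
[-0.006  0.001  0.22   0.002 -0.001  0.002]
```

>>> move_arm(rows="-0.006 0 0.06 0 0 0 -0.35;-0.006 0 0.12 0 0 0 -0.35;-0.006 0 0.18 0 0 0 -0.35;-0.006 0 0.216 0 0 0 -0.35;-0.006 0 0.218 0 0 0 -0.35;-0.006 0 0.218 0 0 0 -0.35;-0.006 0 0.218 0 0 0 1;-0.006 0 0.218 0 0 0 1;-0.006 0 0.218 0 0 0 1;-0.006 0 0.218 0 0 0 1;-0.006 0 0.218 0 0 0 1;-0.006 0 0.218 0 0 0 1")

```text
clock: 54.15
eef_pos: [481.6, -298.6, 73.8]
tool_rot: [3.137, -0.001, 0.932]
force: [0.0, 0.5, 5.6]
width: 42.9
gripper_force: 61.6
```

>>> move_arm(rows="0 0 -0.02 0 0 0 1;0 0 -0.03 0 0 0 1;0.01 -0.003 -0.03 0 0 -0.04 1;0.016 -0.006 -0.03 0 0 -0.0745 1;0.016 -0.006 -0.03 0 0 -0.0745 1;0.016 -0.006 -0.03 0 0 -0.0745 1;0.016 -0.006 -0.012 0 0 -0.0745 1;0.016 -0.006 -0.004 0 0 -0.0745 1;0.016 -0.006 -0.003 0 0 -0.0745 1;0.016 -0.006 -0.003 0 0 -0.0745 1;0.016 -0.006 -0.003 0 0 -0.0745 1")

```text
clock: 55.07
eef_pos: [481.7, -293.8, 73.8]
tool_rot: [3.139, 0.0, 1.048]
force: [-1.6, -0.5, 4.9]
width: 42.8
gripper_force: 61.7
```

>>> move_arm(rows="0 0 0 0 0 0 -0.35;0 0 0 0 0 0 -0.35;0 0 0 0 0 0 -0.35;0 0 0 0 0 0 -0.35;0 0 -0.08 0 0 0 -0.35;0 0 -0.19 0 0 0 -0.35;0 0 -0.3 0 0 0 -0.35;0 0 -0.4 0 0 0 -0.35;0 0 -0.4 0 0 0 -0.35;0 0 -0.4 0 0 0 -0.35")

```text
clock: 55.9
eef_pos: [482.7, -294.0, 195.3]
tool_rot: [3.135, -0.0, 1.049]
force: [-0.5, -0.5, 0.3]
width: 57.3
gripper_force: 0.0
```

```bash
python3 loc.py -0.524|grep -v "^110"; python3 chk.py -0.524 scene wrist; python3 -c "
from h import *
print(step((508,6,110),(np.pi,0,np.pi/2)))"
```

```text
[ 482.7380714  -293.97316095  195.33684979] [ 3.13455832e+00 -2.66082529e-04  1.04850832e+00]
70 [317.7 131.4] [ 17  17 229] world [ 511.6 -242.8] pad [-0.2 57.4]
70 [316.6 152.5] [50  8 79] world [ 502.5 -256.7] pad [-1.1 40.7]
70 [316.7 225.9] [ 18  17 235] world [ 471.6 -310.4] pad [ -1.  -21.2]
70 [334.1 271.6] [  8  16 111] world [ 462.8 -356.8] pad [ 14.6 -65.8]
70 [318.4 300.9] [ 16  13 163] world [ 434.2 -378. ] pad [  0.5 -98.5]
scene pad0 dial err mm [-1.7  1. ] area 40
scene pad0 slot err mm [-1.8  0.7] area 24
scene pad1 dial err mm [-3.5  0.8] area 34
scene pad1 slot err mm [10.8 -0.7] area 12
scene pad2 dial err mm [-2.3  1.2] area 18
scene pad2 slot err mm [12.3 -0.8] area 8
wrist pad0 dial none 169.0
wrist pad0 slot err mm [-0.4  0.3] area 109
wrist pad1 dial none 196.0
wrist pad1 slot none 58.0
wrist pad2 dial none 75.0
wrist pad2 slot none 57.0
[ 0.909 -0.418  0.274  0.    -0.    -0.332]
```

All cameras are back within 2 mm. Press the button again.

>>> move_arm(rows="0.1 -0.05 0 0 0 -0.04 0.5;0.22 -0.1 0 0 0 -0.1 1;0.34 -0.16 0 0 0 -0.17 1;0.46 -0.22 0 0 0 -0.24 1;0.58 -0.28 0 0 0 -0.3 1;0.7 -0.34 0 0 0 -0.332 1;0.81 -0.38 0.05 0 0 -0.332 1;0.909 -0.418 0.12 0 0 -0.332 1;0.909 -0.418 0.2 0 0 -0.332 1;0.909 -0.418 0.274 0 0 -0.332 1;0.909 -0.418 0.274 0 0 -0.332 1;0.909 -0.418 0.274 0 0 -0.332 1")

```text
clock: 57.05
eef_pos: [507.6, 5.4, 109.4]
tool_rot: [-3.139, 0.001, 1.571]
force: [-0.6, 0.5, 0.5]
width: -0.3
gripper_force: 0.0
```

```bash
python3 chk.py -0.524 scene;python3 ptr.py | grep scene; python3 -c "
from h import *
print(read_state()['eef_pos'],step((507,6,37),(np.pi,0,np.pi/2)))"
```

```text
scene pad0 dial err mm [-1.7  1. ] area 40
scene pad0 slot err mm [-1.8  0.7] area 24
scene pad1 dial err mm [-3.5  0.8] area 34
scene pad1 slot err mm [-3.5  0.1] area 22
scene pad2 dial err mm [-2.7  0.9] area 35
scene pad2 slot err mm [-2.5  1.3] area 21
scene [-0.325 -0.322 -0.328 -0.33  -0.32  -0.332] [136. 136. 137. 137. 137. 138.] [[354. 249.]]
[509.92027246   4.99759532 112.10285978] [ 0.004 -0.011  0.25   0.003  0.001 -0.001]
```

>>> move_arm(rows="0.002 -0.004 0.08 0 0 0 1;0.002 -0.004 0.16 0 0 0 1;0.002 -0.004 0.2 0 0 0 1;0.002 -0.004 0.22 0 0 0 1;0.002 -0.004 0.232 0 0 0 1;0.002 -0.004 0.244 0 0 0 1;0.002 -0.004 0.244 0 0 0 1;0.002 -0.004 0.244 0 0 0 1")

```text
clock: 57.92
eef_pos: [508.0, 5.5, 39.9]
tool_rot: [3.138, 0.002, 1.57]
force: [-5.3, -1.0, 12.6]
width: -0.0
gripper_force: 6.4
```

```bash
python3 chk.py -0.524 scene | grep dial
```

```text
scene pad0 dial err mm [-1.7  1. ] area 40
scene pad1 dial err mm [-3.5  0.8] area 34
scene pad2 dial err mm [-2.7  0.9] area 35
```

The button is at its bottom and the cameras are in place. While here I double-check the tab angle against the pointer, using grey profiles from the saved close view.

Run:
```python
from h import *
import pickle
for f,piv in(('w18.pkl',(574.1,9.6)),('w15.pkl',(573.3,9.4))):
    d=pickle.load(open(f,'rb'));im=d["img"].astype(np.float32);th=np.arange(-.26,-.44,-.006)
    print(f,"ang "+" ".join(f"{-1000*t:3.0f}" for t in th))
    for r in((84,90,96,100,103,106,110,114,118) if f=='w18.pkl' else (104,108,112,116,120)):
        X=np.c_[np.array(piv)+r*np.c_[np.cos(th),np.sin(th)],np.full(len(th),26.)];p=proj(d,X).astype(np.float32)
        v=cv2.remap(im,p[:,0].reshape(1,-1),p[:,1].reshape(1,-1),1)[0]
        print(f"{r:3d} R   "+" ".join(f"{x:3.0f}" for x in v[:,0]));print("    B   "+" ".join(f"{x:3.0f}" for x in v[:,2]))
```

```text
w18.pkl ang 260 266 272 278 284 290 296 302 308 314 320 326 332 338 344 350 356 362 368 374 380 386 392 398 404 410 416 422 428 434
 84 R   224 255 255 255 255 255 251 209 152  78  36  27  77 183 232 253 255 255 255 255 255 255 255 255 255 255 255 218 129  99
    B   222 255 255 255 255 255 250 200 140  73  35  29  76 171 223 252 255 255 254 254 254 254 254 254 255 255 255 217 123  89
 90 R   149 186 226 255 255 255 254 236 189 102  92 113 102 119 211 255 255 255 255 255 255 255 255 255 255 255 255 255 255 255
    B   138 174 220 255 255 255 253 227 178 103  98 121 109 121 209 254 255 255 254 254 254 254 254 253 253 254 254 254 254 254
 96 R   161 239 255 255 255 255 255 238 165  79  90 112 160 222 253 255 255 255 255 255 254 254 254 255 255 255 254 254 254 254
    B   152 237 255 255 255 255 255 235 162  82  97 118 159 217 253 255 255 254 254 253 254 254 253 253 254 254 253 253 254 254
100 R   255 254 253 253 255 255 202  95  73  79 109 116 140 202 247 255 255 255 255 254 254 254 254 254 254 254 254 254 254 255
    B   255 254 251 253 255 255 199  87  72  84 112 121 143 198 243 255 
[... 2047 characters left out ...]
 110 164 217 249 252 251 249 248 249 249 249 249 249 249 249
    B   238 171 109  80  73  77  75  65  56  51  41  41  63  86 100 106 105  94  83  79  86 135 193 237 251 247 244 243 243 243
116 R    84 144 211 236 250 250 251 254 182 101  60  42  58  77  86 118 175 226 251 252 250 248 248 249 249 249 249 249 249 249
    B   108 102  81  77  74  80  80  80  55  26  34  46  68  89 102 103 100  91  84  82  98 139 209 253 249 245 244 243 244 243
120 R    69  80 134 184 221 234 209 192 217 243 175 110  64  72  90  96 105 139 173 211 255 255 255 255 254 252 252 250 249 249
    B   108 107 103  92  84  86  90  91  93  95  79  63  66  84  99 101 102 104 103 102 146 207 242 252 249 246 244 243 243 243
```

The tab's top face centres on −0.347 and the pointer on −0.326, about 3 mm apart in all and too marginal. I'll turn the knob about −0.17 rad more and press again.

>>> move_arm(rows="0 0 -0.08 0 0 0 1;0 0 -0.16 0 0 0 0.3;0 0 -0.24 0 0 -0.06 -0.35;0 -0.08 -0.24 0 0 -0.13 -0.35;0 -0.15 -0.24 0 0 -0.2 -0.35;-0.003 -0.226 -0.24 0 0 -0.27 -0.35;-0.003 -0.226 -0.24 0 0 -0.34 -0.35;-0.003 -0.226 -0.24 0 0 -0.41 -0.35;-0.003 -0.226 -0.24 0 0 -0.48 -0.35;-0.003 -0.226 -0.24 0 0 -0.56 -0.35;-0.003 -0.226 -0.24 0 0 -0.56 -0.35;-0.003 -0.226 -0.24 0 0 -0.56 -0.35")

```text
clock: 58.97
eef_pos: [440.9, 5.0, 110.4]
tool_rot: [3.139, 0.004, 2.446]
force: [-0.6, 0.4, -0.1]
width: 57.6
gripper_force: 0.0
```

```bash
python3 -c "
from h import *
s=read_state();print(s['eef_pos'],s['tool_rot'],s['qpos'].round(2),s['width'],step((440,4.3,62),(np.pi,0,2.45)))"
```

```text
[440.90618726   4.99640371 110.44410333] [3.13936434 0.00407619 2.44591715] [ 0.26  0.62 -0.49  2.2   0.66  0.46  0.13] 57.64414572066377 [ 0.001 -0.004  0.161  0.001  0.003 -0.003]
```

>>> move_arm(rows="0.001 -0.004 0.05 0 0 0 -0.35;0.001 -0.004 0.11 0 0 0 -0.35;0.001 -0.004 0.15 0 0 0 -0.35;0.001 -0.004 0.16 0 0 0 -0.35;0.001 -0.004 0.16 0 0 0 -0.35;0.001 -0.004 0.16 0 0 0 0.2;0.001 -0.004 0.16 0 0 0 1;0.001 -0.004 0.16 0 0 0 1;0.001 -0.004 0.16 0 0 0 1;0.001 -0.004 0.16 0 0 0 1;0.001 -0.004 0.16 0 0 0 1")

```text
clock: 59.88
eef_pos: [439.1, 3.6, 62.8]
tool_rot: [-3.142, 0.004, 2.449]
force: [-1.4, -1.8, 6.8]
width: 35.3
gripper_force: 59.1
```

>>> move_arm(rows="0 0 0 0 0 0.03 1;0 0 0 0 0 0.07 1;0 0 0 0 0 0.11 1;0 0 0 0 0 0.11 1;0 0 0 0 0 0.11 1;0 0 0 0 0 0.11 1;0 0 0 0 0 0.11 0;0 0 0 0 0 0.11 -0.35;0 0 0 0 0 0.11 -0.35;0 0 0 0 0 0.11 -0.35;0 0 0 0 0 0.11 -0.35")

```text
clock: 60.8
eef_pos: [439.5, 4.5, 61.8]
tool_rot: [3.14, 0.003, 2.277]
force: [0.3, -0.5, 0.9]
width: 57.6
gripper_force: 0.0
```

>>> move_arm(rows="0 0 -0.08 0 0 0 -0.35;0 0 -0.17 0 0 0 -0.35;0 0 -0.27 0 0 0 -0.35;-0.05 0.05 -0.27 0 0 0.06 -0.35;-0.1 0.12 -0.27 0 0 0.13 -0.35;-0.15 0.18 -0.27 0 0 0.2 -0.35;-0.2 0.25 -0.27 0 0 0.27 -0.35;-0.25 0.32 -0.27 0 0 0.34 -0.35;-0.3 0.4 -0.27 0 0 0.4 -0.35;-0.35 0.47 -0.27 0 0 0.44 -0.35;-0.35 0.47 -0.27 0 0 0.44 -0.35;-0.35 0.47 -0.27 0 0 0.44 -0.35")

```text
clock: 61.8
eef_pos: [615.0, 16.6, 142.6]
tool_rot: [3.139, 0.001, 1.587]
force: [-0.3, -0.6, -0.7]
width: 57.6
gripper_force: 0.0
```

```bash
cat > prof.py <<'E'
from h import *
d=grab("wrist");print(read_state()['eef_pos'],read_state()['tool_rot']);im=d["img"].astype(np.float32)
piv=(574.1,9.6);th=np.arange(-.28,-.41,-.005)
print("ang "+" ".join(f"{-1000*t:3.0f}" for t in th))
for r in(84,90,96,99,103,107,111,115):
    p=proj(d,np.c_[np.array(piv)+r*np.c_[np.cos(th),np.sin(th)],np.full(len(th),26.)]).astype(np.float32)
    v=cv2.remap(im,p[:,0].reshape(1,-1),p[:,1].reshape(1,-1),1)[0]
    print(f"{r:3d} "+" ".join(f"{x:3.0f}" for x in v[:,2]))
print(step((620,-15,140),(np.pi,0,np.pi/2)),step((508,6,110),(np.pi,0,np.pi/2)))
E
python3 prof.py; python3 ptr.py|grep scene
```

```text
[613.61031365  16.25509061 142.51539507] [3.14089034e+00 1.30768879e-03 1.58699588e+00]
ang 280 285 290 295 300 305 310 315 320 325 330 335 340 345 350 355 360 365 370 375 380 385 390 395 400 405
 84 101 150 212 249 243 237 172 106  65  46  36  58  81  92  95 102 141 190 220 241 251 252 252 252 253 242
 90 185 236 245 254 254 254 246 230 180 115  71  73  87  92  94 116 161 204 230 253 252 249 248 247 247 246
 96 133 177 210 240 255 254 253 248 228 176 127  98  69  79  93 118 151 188 233 254 250 246 246 246 246 246
 99 213 149 112  78  54  65  79 112 135 132 122 104  73  86 102 118 143 189 238 255 253 252 251 250 248 246
103 118 118  87  47  38  41  41  41  41  38  42  48  53  58  61  64  56  35  20  13   7  16  19  15  11   9
107  88  82  61  45  41  36  34  33  37  41  48  60  81  94  88  85  82  81  81  72  57  39  24   9  10  18
111  60  37  34  35  39  40  38  40  43  51  62  73  83  84  83  82  80  81  81  83  84  82  83  84  85  75
115  83  79  63  50  37  36  41  40  39  40  46  73  90  87  81  79  80  82  81  80  81  83  83  81  80  81
[-0.105  0.02   0.009  0.     0.001  0.01 ] [-0.028 -0.353  0.108  0.     0.001  0.01 ]
scene [0.7   0.697 0.695 0.692 0.69  0.687] [92. 94. 95. 96. 98. 99.] [[354. 249.]]
```

The pointer is now at −0.346, in line with the tab at −0.347. Press again.

>>> move_arm(rows="0 -0.09 0 0 0 0.01 0.5;-0.01 -0.18 0 0 0 0.01 1;-0.02 -0.27 0.05 0 0 0.01 1;-0.028 -0.353 0.108 0 0 0.01 1;-0.028 -0.353 0.108 0 0 0.01 1;-0.028 -0.353 0.108 0 0 0.01 1;-0.028 -0.353 0.108 0 0 0.01 1;-0.028 -0.353 0.108 0 0 0.01 1;-0.028 -0.353 0.108 0 0 0.01 1")

```text
clock: 62.75
eef_pos: [510.1, 6.3, 111.0]
tool_rot: [3.137, 0.001, 1.57]
force: [0.1, 0.1, 0.1]
width: -0.0
gripper_force: 0.0
```

```bash
python3 chk.py -0.524 scene;python3 ptr.py | grep scene; python3 -c "
from h import *
print(read_state()['eef_pos'],step((507.5,5.5,37),(np.pi,0,np.pi/2)))"
```

```text
scene pad0 dial err mm [-1.7  1. ] area 40
scene pad0 slot err mm [-1.8  0.7] area 24
scene pad1 dial err mm [-3.5  0.8] area 34
scene pad1 slot err mm [-3.5  0.1] area 22
scene pad2 dial err mm [-2.7  0.9] area 35
scene pad2 slot err mm [-2.5  1.3] area 21
scene [-0.353 -0.355 -0.358 -0.35  -0.36  -0.348] [126. 126. 126. 127. 127. 127.] [[354. 249.]]
[509.27938172   6.13720078 110.62865905] [-0.002 -0.007  0.245  0.002  0.001 -0.   ]
```

>>> move_arm(rows="-0.002 -0.007 0.08 0 0 0 1;-0.002 -0.007 0.16 0 0 0 1;-0.002 -0.007 0.2 0 0 0 1;-0.002 -0.007 0.22 0 0 0 1;-0.002 -0.007 0.235 0 0 0 1;-0.002 -0.007 0.248 0 0 0 1;-0.002 -0.007 0.248 0 0 0 1;-0.002 -0.007 0.248 0 0 0 1;-0.002 -0.007 0.248 0 0 0 1")

```text
clock: 63.7
eef_pos: [506.1, 5.3, 39.5]
tool_rot: [3.139, 0.003, 1.571]
force: [-9.1, 0.3, 34.4]
width: 0.2
gripper_force: 16.9
```

```bash
python3 chk.py -0.524 scene | grep dial; python3 -c "
from h import *
print(step((470,-120,200),(np.pi,0,0.5)))"
```

```text
scene pad0 dial err mm [-1.7  1. ] area 40
scene pad1 dial err mm [-3.5  0.8] area 34
scene pad2 dial err mm [-2.7  0.9] area 35
[-0.419 -0.119 -0.534  0.002  0.001  0.681]
```

>>> move_arm(rows="0 0 -0.1 0 0 0 1;0 0 -0.2 0 0 0 1;0 0 -0.3 0 0 0 1;-0.06 -0.02 -0.4 0 0 0.079 0.5;-0.12 -0.04 -0.53 0 0 0.158 0;-0.18 -0.05 -0.53 0 0 0.237 0;-0.24 -0.07 -0.53 0 0 0.316 0;-0.3 -0.09 -0.53 0 0 0.395 0;-0.36 -0.11 -0.53 0 0 0.474 0;-0.419 -0.119 -0.53 0 0 0.553 0;-0.419 -0.119 -0.53 0 0 0.632 0;-0.419 -0.119 -0.53 0 0 0.681 0")

```text
clock: 64.75
eef_pos: [470.9, -121.6, 196.0]
tool_rot: [3.138, -0.003, 0.492]
force: [0.1, -0.5, -0.0]
width: 42.5
gripper_force: 0.0
```

```bash
python3 -c "
from h import *
print(step((397,-243.3,189.5),(np.pi,0.142,-0.52)))"
```

```text
[-0.409  0.241  0.021  0.047 -0.086  0.643]
```

>>> move_arm(rows="-0.05 0.03 0 0.005 -0.01 0.079 0;-0.1 0.06 0 0.01 -0.02 0.158 0;-0.15 0.09 0 0.015 -0.03 0.237 0;-0.2 0.12 0 0.02 -0.04 0.316 0;-0.25 0.15 0 0.025 -0.05 0.395 0;-0.3 0.18 0 0.03 -0.06 0.474 0;-0.36 0.21 0.02 0.04 -0.07 0.553 0;-0.409 0.241 0.021 0.047 -0.086 0.643 0;-0.409 0.241 0.021 0.047 -0.086 0.643 0;-0.409 0.241 0.021 0.047 -0.086 0.643 0;-0.409 0.241 0.021 0.047 -0.086 0.643 0")

```text
clock: 65.67
eef_pos: [398.6, -241.6, 189.1]
tool_rot: [-3.141, 0.144, -0.508]
force: [0.3, 0.2, 0.0]
width: 42.6
gripper_force: 0.0
```

```bash
python3 -c "
from h import *
print(read_state()['eef_pos'],read_state()['tool_rot'],step((379,-232.8,63.5),(np.pi,0.142,-0.52)))"; python3 chk.py -0.524 scene wrist
```

```text
[ 398.5578195  -241.6100079   189.10730861] [-3.14091619  0.14365464 -0.5084885 ] [-0.011  0.006  0.425  0.001  0.001  0.007]
scene pad0 dial err mm [-1.7  1. ] area 40
scene pad0 slot err mm [-1.8  0.7] area 24
scene pad1 dial err mm [-3.5  0.8] area 34
scene pad1 slot err mm [-3.5  0.1] area 22
scene pad2 dial err mm [-1.1 -0.2] area 26
scene pad2 slot err mm [-2.7  0.9] area 20
wrist pad0 dial none 183.0
wrist pad0 slot none 152.0
wrist pad1 dial none 214.0
wrist pad1 slot none 151.0
wrist pad2 dial none 172.0
wrist pad2 slot none 115.0
```

Descend on the post, grip, and compute the swing back.

>>> move_arm(rows="-0.011 0.006 0.1 0 0 0.007 0;-0.011 0.006 0.2 0 0 0.007 0;-0.011 0.006 0.3 0 0 0.007 0;-0.011 0.006 0.38 0 0 0.007 0;-0.011 0.006 0.425 0 0 0.007 0;-0.011 0.006 0.425 0 0 0.007 0;-0.011 0.006 0.425 0 0 0.007 0;-0.011 0.006 0.425 0 0 0.007 0.4;-0.011 0.006 0.425 0 0 0.007 1;-0.011 0.006 0.425 0 0 0.007 1;-0.011 0.006 0.425 0 0 0.007 1;-0.011 0.006 0.425 0 0 0.007 1")

```text
clock: 66.77
eef_pos: [379.2, -233.8, 64.4]
tool_rot: [3.14, 0.142, -0.522]
force: [0.4, 0.3, 6.2]
width: 12.6
gripper_force: 58.4
```

Run:
```python
from swing import *
s=read_state();print(s['eef_pos'],s['tool_rot'],s['qpos'].round(2),s['width'],s['gripper_force'],s['force'])
print(swing(-0.524,-0.105,10))
```

```text
[ 379.17177889 -233.75295643   64.39611728] [ 3.13990647  0.14186346 -0.52184968] [ 0.4   0.72  0.13  2.09 -0.19  0.48 -1.41] 12.601166305498666 58.43735218048096 [0.39415755 0.34455084 6.24183046]
0.000 0.013 -0.000 -0.004 0.000 -0.026 1.000;0.001 0.027 -0.000 -0.008 0.000 -0.053 1.000;0.002 0.040 -0.000 -0.011 0.000 -0.079 1.000;0.004 0.053 -0.001 -0.015 0.000 -0.106 1.000;0.007 0.066 -0.001 -0.019 0.000 -0.132 1.000;0.010 0.079 -0.001 -0.023 0.000 -0.158 1.000;0.013 0.092 -0.002 -0.026 0.000 -0.185 1.000;0.017 0.104 -0.002 -0.030 0.000 -0.211 1.000;0.022 0.117 -0.003 -0.034 0.000 -0.238 1.000;0.027 0.129 -0.004 -0.038 0.000 -0.264 1.000
```

>>> move_arm(rows="0 0.007 0 -0.002 0 -0.013 1;0 0.013 0 -0.004 0 -0.026 1;0.001 0.027 0 -0.008 0 -0.053 1;0.002 0.04 0 -0.011 0 -0.079 1;0.004 0.053 -0.001 -0.015 0 -0.106 1;0.007 0.066 -0.001 -0.019 0 -0.132 1;0.01 0.079 -0.001 -0.023 0 -0.158 1;0.013 0.092 -0.002 -0.026 0 -0.185 1;0.017 0.104 -0.002 -0.03 0 -0.211 1;0.022 0.117 -0.003 -0.034 0 -0.238 1;0.027 0.129 -0.004 -0.038 0 -0.264 1;0.027 0.129 -0.004 -0.038 0 -0.264 1")

```text
clock: 67.77
eef_pos: [367.2, -272.8, 64.4]
tool_rot: [3.138, 0.142, -0.102]
force: [0.6, -2.0, 6.8]
width: 12.8
gripper_force: 59.1
```

Run:
```python
from swing import *
s=read_state();p=s['eef_pos'];print(p,s['tool_rot'],s['force'],np.arctan2(-(p[1]+280.5),-(p[0]-461.4)))
print(swing(-0.105,0.0,4))
```

```text
[ 367.1870483  -272.78133892   64.40534396] [ 3.13778059  0.14160785 -0.10222115] [ 0.5504224  -1.9638094   6.76097423] -0.08174524317995709
0.000 0.008 0.000 -0.002 0.000 -0.017 1.000;0.000 0.017 0.000 -0.005 0.000 -0.033 1.000;0.001 0.025 -0.000 -0.007 0.000 -0.050 1.000;0.002 0.033 -0.000 -0.009 0.000 -0.066 1.000
```

>>> move_arm(rows="0 0.008 0 -0.002 0 -0.017 1;0 0.017 0 -0.005 0 -0.033 1;0.001 0.025 0 -0.007 0 -0.05 1;0.001 0.029 0 -0.008 0 -0.06 1;0.001 0.029 0 -0.008 0 -0.06 1;0.001 0.029 0 -0.008 0 -0.06 0.4;0.001 0.029 0 -0.008 0 -0.06 0;0.001 0.029 0 -0.008 0 -0.06 0;0.001 0.029 0 -0.008 0 -0.06 0;0.001 0.029 0 -0.008 0 -0.06 0")

```text
clock: 68.6
eef_pos: [365.0, -279.6, 63.1]
tool_rot: [-3.141, 0.146, -0.008]
force: [0.9, -0.1, 0.3]
width: 43.0
gripper_force: 0.0
```

>>> move_arm(rows="0 0 -0.1 0 0 0 0;0 0 -0.2 0 0 0 0;0 0 -0.3 0 0 0 0;0 0 -0.42 0 0 0 0;-0.05 0 -0.5 0 0 0 0;-0.05 0 -0.5 0 0 0 0;-0.05 0 -0.5 0 0 0 0")

```text
clock: 69.18
eef_pos: [372.2, -280.3, 214.9]
tool_rot: [3.14, 0.143, -0.009]
force: [0.6, 0.1, -0.2]
width: 42.7
gripper_force: 0.0
```

```bash
python3 loc.py 0 | grep -v "^110"; python3 chk.py 0 scene; python3 ptr.py|grep scene
```

```text
[ 372.22497014 -280.26034497  214.89100843] [ 3.14004006  0.14305852 -0.00931377]
70 [303.7  21.9] [ 22   9 170] world [ 500.2 -269.2] pad [13.8 10.8]
70 [402.3  24. ] [ 21   9 156] world [ 501.  -346.1] pad [ 14.6 -66.1]
70 [345.   39.8] [ 19  18 275] world [ 485.6 -300.8] pad [ -0.8 -20.8]
70 [244.3  42.5] [ 17  16 200] world [ 486.3 -222.3] pad [-0.1 57.7]
70 [439.9  44.7] [ 17  17 228] world [ 487.1 -378.3] pad [  0.7 -98.3]
70 [382.2  59.4] [13 17 85] world [ 470.8 -330.2] pad [-15.6 -50.2]
70 [350.6  58.5] [ 21  16 182] world [ 470.6 -305.2] pad [-15.8 -25.2]
70 [237.5  70.9] [ 67   8 112] world [ 463.5 -215.8] pad [-22.9  64.2]
scene pad0 dial err mm [-1.4  0.9] area 41
scene pad0 slot err mm [-1.5  1.2] area 24
scene pad1 dial err mm [-3.   0.4] area 38
scene pad1 slot err mm [-2.3 -0.8] area 19
scene pad2 dial err mm [-2.5  0.8] area 18
scene pad2 slot err mm [11.   2.3] area 7
scene [-0.355 -0.353 -0.358 -0.35  -0.36  -0.348] [125. 125. 125. 126. 126. 126.] [[354. 249.]]
```

The table is at the middle detent, the cameras are within 2 mm of their places, and the pointer is unchanged. Handing in.

```bash
python3 -c "
from cell import *
print(finish_job())"
```

```text
the job is handed in; nothing more can be done
None
```

I handed the job in at 69 s with all steps carried out and the cameras, turntable and pointer checked in the images just before; one camera was knocked partway, so I reset it and its neighbour, fine-tuned the pointer, and pressed the button again. The hand-in gave no verdict.

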